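# Click a candling lamp's aperture wheel to its sixth hole and lay a stone on the stage

## Task

Set up the candling lamp for the smallest palm stone: with a light fingertip on its rubber rim, drag the lamp's aperture wheel round, click by click, until the sixth aperture counted from the smallest has clicked in under the stage opening, and lay the smallest of the three palm stones flat inside the raised ring on the stage. The wheel is on a slender axle, so press on it and on the lamp gently, with no more than about 15 N, set the stone down gently, and leave the other two palm stones where they are.

Things in the scene. Friction and masses are not known exactly. Their poses are not given: they have to be found in the camera images.
- gem_lamp: Grey battery candling lamp, 205 x 150 mm, 63 mm high, too heavy to shift. Origin: on the table under the wheel's axle; x points from the axle to the stage, z up. The lamp house (x -16 to 112, y -65 to 65 mm) has a flat top 60 mm above the table; the wheel turns level in a slot of it, and its half at x < -16 mm lies open to a finger from above. The foot below it is 16 mm high.
- wheel_axis (a point): Centre of the aperture wheel's top face, nominally 44 mm above the table; z is the axle, x and y as the lamp's. The wheel is a level black disc, 150 mm in diameter, 8 mm thick, with a ribbed rubber rim from 56 to 75 mm from the axle and no knob; a flat axle cap stands 2 mm up. It has eight white glazed apertures of 4, 6, 8, 10, 12, 14, 16 and 18 mm, 45 mm from the axle.
- rim (a point): Fixed nominal point of the rubber rim's top face at the front: 65 mm from the axle on the lamp's -x side, 44 mm above the table. Here a fingertip pressed from above can drag the wheel round (friction about 0.65 to 0.95). The axle nut sets the wheel up to 3.5 mm higher or lower than this: feel for it. It gives on a spring washer, about 1 N plus 12 N per mm, for 1.4 mm, then is hard.
- wheel (a joint): Wheel angle in rad, growing anticlockwise from above. A sprung roller clicks at each aperture, 30 degrees (0.524 rad) apart: 0 = the smallest under the stage opening, 0.524 the second, ... 2.618 the sixth, 3.665 the eighth; stops beyond both ends. Leaving a notch takes about 4 to 7 N along the rim; let go, it falls into the nearer notch. It starts between the second and the fourth, perhaps poised between two.
- stage (a point): Centre of the stage opening, on the flat top of the lamp house, 60 mm above the table and 45 mm from the axle along the lamp's x. The opening is 25 mm in diameter; round it stands an aluminium ring, inner radius 27.5 mm, outer radius 31 mm, 3 mm high, in which the stone is to lie.
- small_stone (a point): Centre (half-way up) of the smallest of the three palm stones: a smooth flat-bottomed oval, 38 mm along its x, 30 mm along its y, 22 mm high, about 70 g; its z points up. Pinch it across its y sides, at half height or a little below, fingertips clear of the ring on the stage. It starts left of the lamp or at the right of the table, beyond a cash box 84 mm high.
- palm_stone2: The same smallest palm stone; origin at the centre of its underside.
- palm_stone0: Another palm stone, an oval, 48 x 35 x 24 mm, loose on the table; not part of the job. Origin at the centre of its underside.
- palm_stone1: The third palm stone, a nearly round disc, 48 x 48 x 20 mm, loose on the table; not part of the job. Origin at the centre of its underside.

How it is judged:
At the end, for the whole second after the job is handed in: The wheel rests in its sixth notch (2.618 rad, within 0.1), and the smallest palm stone lies flat (within 0.12 rad) on the stage inside the ring, its centre within 10 mm of the opening's and 7 to 14.5 mm above the stage (value of joint wheel between 2.518 and 2.718 rad and velocity of joint wheel between -0.05 and 0.05 rad/s and horizontal distance between small_stone and stage below 0.01 m and z of small_stone in the frame of stage between 0.007 and 0.0145 m and angle between small_stone's own z axis and vertical below 0.12 rad and contact force between the fingers and gem_lamp below 0.1 N); the robot touches nothing.
It fails at once if the gripper's fingers press on the lamp or its wheel with more than 20 N (contact force between the fingers and gem_lamp above 20 N).
It fails at once if the rest of the arm presses on the lamp or its wheel with more than 20 N (contact force between the arm and gem_lamp above 20 N).
It fails at once if the stone is set down or pressed on the lamp with more than 20 N (contact force between palm_stone2 and gem_lamp above 20 N).
It fails at once if another palm stone is moved by more than 20 mm (distance of any of palm_stone0, palm_stone1 from where it was at the start of the episode above 0.02 m).
It also fails if it takes over 67 s, if anything falls off the work surface, if the arm or the gripper's body presses on something with over 40 N, if the wrist force passes 120 N, or if a joint passes its speed limit or range.

## Robot

A 6-joint arm with a two-finger parallel gripper is mounted at the origin on the work surface; the furniture and walls round the work are solid. World frame = base frame: x ahead of the robot, y to its left, z up, the work surface at z = 0. Lengths are in m, angles in rad, forces in N, time in s.
With the tool pointing down it reaches from about 0.325 to 0.85 m from the base axis. Payload 15.5 kg.
Tool frame: the origin (TCP) lies at the very end of the fingers, on their centre line; the grasp point (between the pads) lies 19 mm behind it; y points along the fingers, x is the direction in which the jaws open and shut, and the axes are right-handed (so a half turn about y gives the same grasp; the last joint's range is limited). The gripper opens to 91 mm and grips with 3 to 60 N. Pads are 32 mm wide; open, the fingers measure 118 mm over their backs; the gripper's body (76 mm by 178 mm) begins 60 mm behind the grasp point.
Start: joints at [-1.387, 0.494, 1.345, -0, 1.302, -0.096], TCP at [0.172, -0.601, 0.214] pointing down, gripper open.
Joint ranges: [-2.91, 2.91], [-0.82, 2.16], [0.22, 2.67], [-1.22, 4.37], [0.12, 2.79], [-3.08, 3.08]. Speed limits (rad/s): [1.89, 1.89, 2.57, 3.01, 3.01, 3.01].

## Interface

Orientations are given as a rotation vector (axis times angle).
In Python, from rig import sense, get_image, sign_off gives the robot as it stands. The module is installed in compiled form; this text tells all that it offers.
- The arm moves only by the tool servo_tool, never from a script. Its argument "motion" is a list of rows, each a list of 7 numbers: the turn, a rotation vector about the tool's x, y, z in degrees, then the shift along the tool's x, y, z in mm, then the finger opening in mm, from 0 to 91.2. A call has 1 to 8 rows; each row is the pose to reach, as a shift and turn from the pose commanded when the call began, along the tool's axes at that moment; what a row does not reach only later rows make up. A row lasts 1/12 s, in which the tool goes at most 41.7 mm and 7.16 degrees, less where a joint would pass 70% of its speed; a pose out of reach is approached as far as the arm can. A call with a gripper value outside its range is refused whole. The fingers move at their own pace and stop on an object; the grip force is fixed at half the most. Time passes only in rows, so rows that repeat a pose let the fingers close. It gives the time, the measured TCP pose, the force and the opening at its end, in the units of the state.
- sense(): the state, without advancing time (a new reading comes with each control period).
- get_image(name): name is "scene" or "side" or "wrist"; returns a dict with "pixels" (400x640x3 uint8, red, green, blue), "camera_matrix" (3x3 intrinsics, pixels), "position" and "rotation" of the camera in the world; the wrist camera has in their place "mount" (4x4, takes a point from camera to tool coordinates, whose origin is the TCP and whose axes are the tool frame's). Camera axes: x right, y down, z forward; pixel columns grow to the right and rows downward; lengths in m; the calibration is good to about 2 mm. A picture is of the moment at which its call begins: read the wrist's pose just before it. There is no depth.
- sign_off(): hands the job in, once; it reports no verdict.
The state is a dict: "time_s": time; "qpos": joint angles; "qd": joint speeds; "joint_torque": joint torques, N m; "tcp_pos": TCP position; "tcp_rot": TCP orientation; "force": force on the tool from outside, world axes, zero at the start; "ft_torque": the same for the moment, N m; "grip_width": finger opening in m.
Only numpy, scipy, OpenCV 4.12 (cv2) and the standard library are available. Lean on these libraries where they do the work, as an engineer would, in place of code of your own. Each camera call takes 0.05 s, during which the arm holds its last target.

## Working session

There is one attempt and no reset: what is moved stays moved. The work goes in short steps, Python scripts to look and compute and a tool call to move; the robot and the scene stay as the last step left them, time stands still between calls to the robot, and variables do not carry over. Pictures are saved under pics/ and viewed, and the job is handed in when it is done.

Besides the shell and the picture viewer there is one more tool, called after "Call:" by a JSON object that holds its "api" and its "payload". servo_tool: Moves the arm, as the interface text tells. Its arguments: {"type":"object","properties":{"motion":{"type":"array"}},"required":["motion"]}

```bash
mkdir -p pics; python3 - <<'E'
from rig import sense,get_image
import cv2,numpy as np
s=sense();print({k:np.round(v,4) for k,v in s.items()})
for n in ["scene","side","wrist"]:
    d=get_image(n);cv2.imwrite(f"pics/a_{n}.png",d["pixels"][:,:,::-1])
    print(n,{k:np.round(v,4).tolist() for k,v in d.items() if k!="pixels"})
E
```

```text
{'time_s': np.float64(0.0), 'qpos': array([-1.3875,  0.4942,  1.3461,  0.    ,  1.3025, -0.0955]), 'qd': array([ 0.0002, -0.0016,  0.0004,  0.0005, -0.0007,  0.0017]), 'joint_torque': array([-1.00000e-04, -8.78814e+01, -3.81853e+01,  7.04000e-02,
        5.30000e-02, -1.00000e-04]), 'tcp_pos': array([ 0.1719, -0.6005,  0.2133]), 'tcp_rot': array([-1.3274,  1.002 , -1.0006]), 'force': array([ 0.4842, -1.1192,  0.6327]), 'ft_torque': array([-0.0389,  0.0516,  0.055 ]), 'grip_width': np.float64(0.0912)}
scene {'camera_matrix': [[476.1709, 0.0, 312.7299], [0.0, 476.1709, 198.5611], [0.0, 0.0, 1.0]], 'position': [-0.082, 0.6679, 0.884], 'rotation': [-0.8002, 2.5464, -1.1185]}
side {'camera_matrix': [[372.4471, 0.0, 319.1883], [0.0, 372.4471, 197.9752], [0.0, 0.0, 1.0]], 'position': [0.4305, -0.8081, 0.4922], 'rotation': [-2.0961, -0.0461, 0.0016]}
wrist {'camera_matrix': [[285.629, 0.0, 321.3212], [0.0, 285.629, 197.3181], [0.0, 0.0, 1.0]], 'mount': [[1.0, 0.0009, -0.0002, 0.0007], [0.0005, -0.2765, 0.961, -0.1708], [0.0008, -0.961, -0.2765, 0.0778], [0.0, 0.0, 0.0, 1.0]]}
```

View pics/a_scene.png

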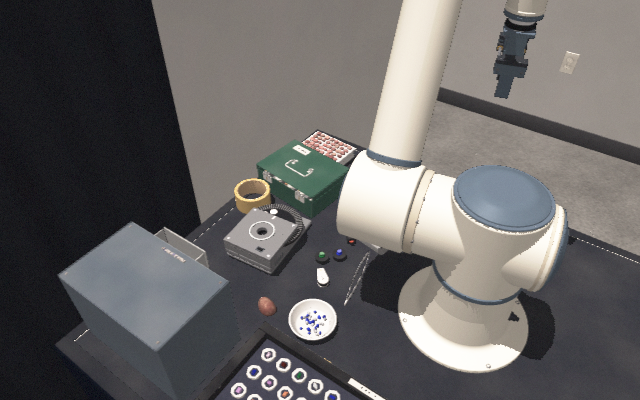

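View pics/a_side.png

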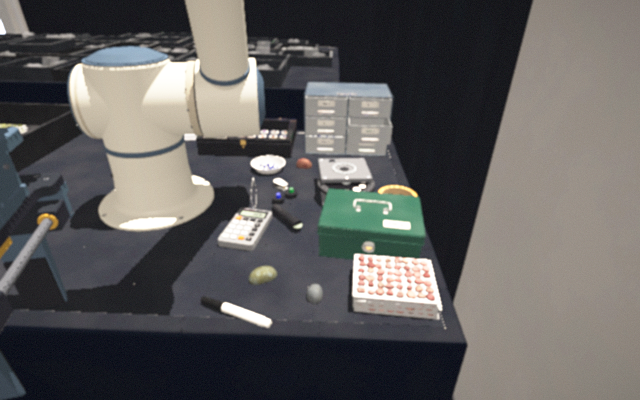

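View pics/a_wrist.png

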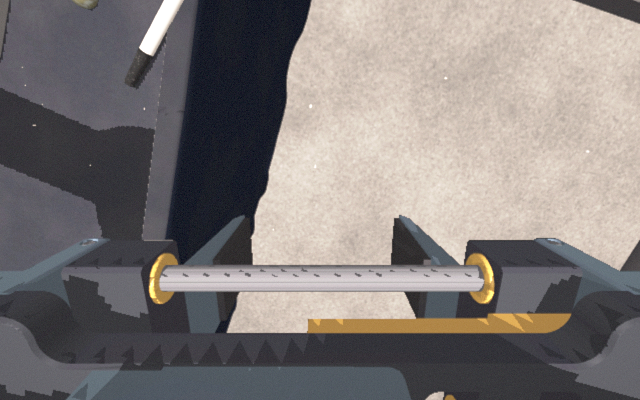

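The scene view shows the lamp at (262,235), stage ring at (262,230), and the wheel half toward (290,220). A red stone is at (266,306). The side view shows a green stone at (263,274), a grey one at (314,293) and the red one at (304,162). I'll measure all of these.

```bash
cat > h.py <<'E'
from rig import sense,get_image
import cv2,numpy as np
from scipy.spatial.transform import Rotation as R
def cam(d,s=None):
    K=d["camera_matrix"]
    if "mount" in d:
        M=np.array(d["mount"]);Rt=R.from_rotvec(s["tcp_rot"]).as_matrix()
        return K,Rt@M[:3,:3],Rt@M[:3,3]+s["tcp_pos"]
    r=np.array(d["rotation"]); r=r if r.shape==(3,3) else R.from_rotvec(r).as_matrix()
    return K,r,np.array(d["position"])
def ray(C,uv,z):
    K,Rc,p=C; uv=np.atleast_2d(np.float64(uv))
    v=(Rc@np.linalg.inv(K)@np.c_[uv,np.ones(len(uv))].T).T
    return p+v*((z-p[2])/v[:,2])[:,None]
def proj(C,X):
    K,Rc,p=C; c=(np.atleast_2d(X)-p)@Rc; q=c@K.T; return q[:,:2]/q[:,2:]
def snap(n,tag=None):
    s=sense();d=get_image(n);im=np.ascontiguousarray(d["pixels"][:,:,::-1])
    if tag: cv2.imwrite(f"pics/{tag}.png",im)
    return im,cam(d,s),s
E
python3 - <<'E'
from h import *
im,C,s=snap("side")
cv2.imwrite("pics/b_stones.png",cv2.resize(im[230:330,200:340],None,fx=5,fy=5,interpolation=3))
cv2.imwrite("pics/b_lamp_side.png",cv2.resize(im[140:215,250:420],None,fx=4.5,fy=4.5,interpolation=3))
hsv=cv2.cvtColor(im,cv2.COLOR_BGR2HSV)
for nm,(x0,y0,x1,y1) in dict(green=(240,255,285,290),grey=(300,280,330,308),red=(292,152,318,172)).items():
    v=hsv[y0:y1,x0:x1,2]; print(nm); 
    m=(v>(60 if nm!='grey' else 60)).astype(np.uint8)
    n,l,st,ce=cv2.connectedComponentsWithStats(m); i=1+np.argmax(st[1:,4]);print(st[i],ce[i]+[x0,y0])
    cs,_=cv2.findContours((l==i).astype(np.uint8),0,1); p=cs[0][:,0]+[x0,y0]
    w=ray(C,p,0.011)[:,:2]; r=cv2.minAreaRect(np.float32(w*1000)); print(r)
im,C,s=snap("scene")
cv2.imwrite("pics/b_lamp.png",cv2.resize(im[190:290,210:320],None,fx=6,fy=6,interpolation=3))
E
```

```text
green
[   0    0   45   35 1575] [262. 272.]
((308.7309875488281, -264.9778747558594), (88.73451232910156, 102.2710952758789), 6.601263046264648)
grey
[  0   0  30  28 840] [314.5 293.5]
((414.47900390625, -317.6094970703125), (54.10186004638672, 66.7524642944336), 3.0472397804260254)
red
[  0   0  26  20 520] [304.5 161.5]
((358.5685119628906, 246.20480346679688), (81.53594970703125, 141.24911499023438), 4.33063268661499)
```

View pics/b_stones.png

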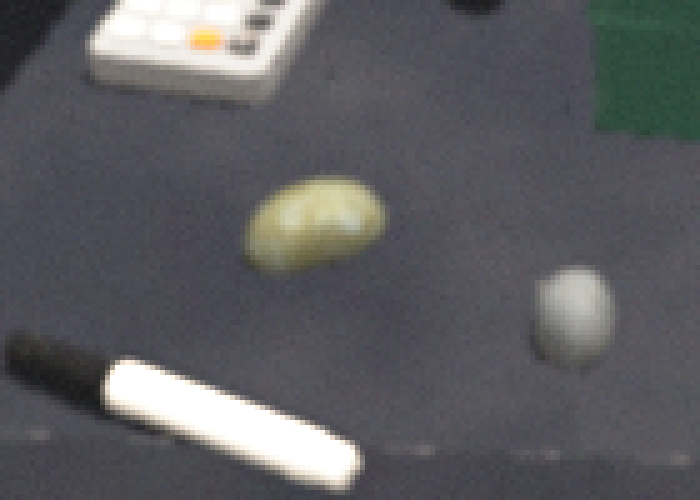

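View pics/b_lamp.png

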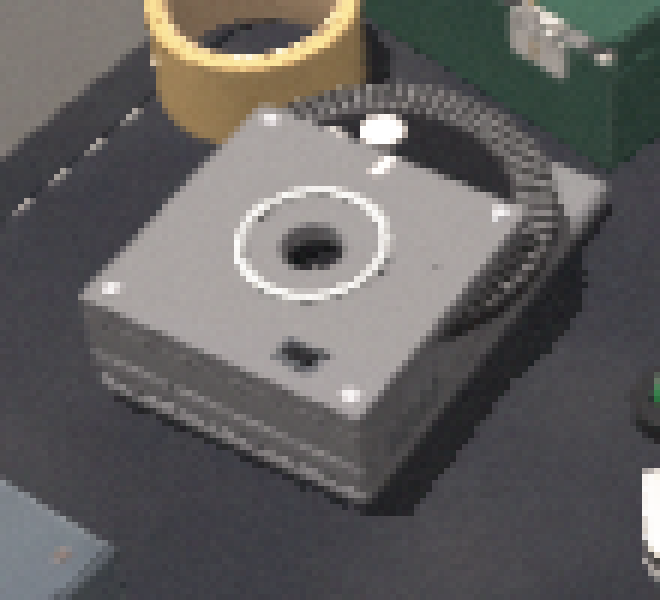

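View pics/b_lamp_side.png

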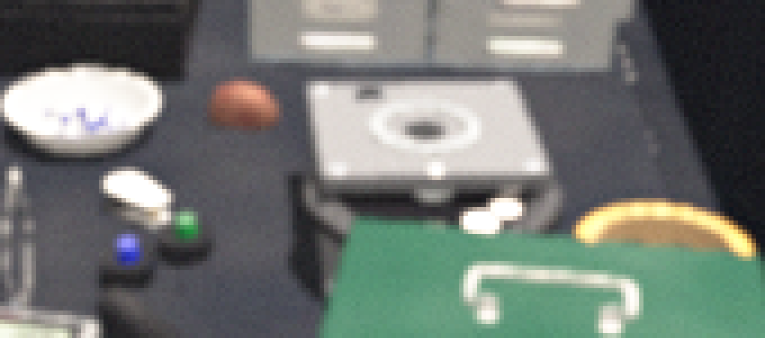

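The lamp's wheel side faces the cash box (world -y), and the house is farther toward +y. The grey stone, centred near (315,294) in the side view, looks smallest. I'll tighten the masks and fit the lamp.

```bash
python3 - <<'E'
from h import *
im,C,s=snap("side")
for nm,(x0,y0,x1,y1) in dict(green=(240,258,285,290),grey=(300,280,330,306),red=(290,150,318,172)).items():
    sub=im[y0:y1,x0:x1].astype(int)
    bg=np.median(sub.reshape(-1,3),0); D=np.abs(sub-bg).sum(2)
    m=(D>70).astype(np.uint8)
    n,l,st,ce=cv2.connectedComponentsWithStats(m); i=1+np.argmax(st[1:,4]);print(nm,bg,st[i],ce[i]+[x0,y0])
    cs,_=cv2.findContours((l==i).astype(np.uint8),0,1); p=cs[0][:,0]+[x0,y0]
    for z in (0.011,):
        w=ray(C,p,z)[:,:2]; print(z,np.round(cv2.fitEllipse(np.float32(w*1000)) if len(w)>5 else 0,1).tolist() if 0 else cv2.minAreaRect(np.float32(w*1000)))
im,Cs,s=snap("scene")
# ring ellipse & screws
sub=im[190:290,210:320]; g=cv2.cvtColor(sub,cv2.COLOR_BGR2GRAY)
for t in (190,):
    m=(g>t).astype(np.uint8)
    n,l,st,ce=cv2.connectedComponentsWithStats(m)
    for i in range(1,n):
        if st[i,4]>2: 
            q=ce[i]+[210,190]; print(st[i],q,np.round(ray(Cs,q,0.062)[0],4))
# box top edges in side & lamp corners
for uv in [(250,210),(225,238),(268,258),(297,226)]: print(uv,ray(Cs,uv,0.06)[0].round(4))
# side corners of house
for uv in [(250+308/4.5,140+85/4.5),(250+520/4.5,140+82/4.5),(250+550/4.5,140+182/4.5),(250+318/4.5,140+185/4.5),(250+425/4.5,140+128/4.5)]: print('side',ray(C,uv,0.06)[0].round(4))
for uv in [(326,193),(418,196),(424,238),(319,234)]: print('cashbox',ray(C,uv,0.084)[0].round(4))
E
```

```text
green [88. 82. 82.] [ 10   7  27  17 324] [262.62037037 272.83950617]
0.011 ((311.7359924316406, -268.65032958984375), (51.63735580444336, 39.63371658325195), 26.535287857055664)
grey [94.  87.5 89. ] [  8   3  15  17 184] [315.05434783 290.63586957]
0.011 ((414.86663818359375, -312.2640075683594), (25.271713256835938, 40.138694763183594), 3.4211199283599854)
red [91. 86. 90.] [ 8  8 14 10 85] [304.55294118 161.75294118]
0.011 ((359.7398986816406, 239.3387451171875), (38.00260925292969, 63.920658111572266), 32.21517562866211)
[ 24   0  35  12 110] [250.68181818 196.25454545] [0.5728 0.0189 0.062 ]
[89  1  4  3  6] [300.5        192.33333333] [ 0.4763 -0.0663  0.062 ]
[44 19  3  2  5] [254.8 209.4] [0.5324 0.0503 0.062 ]
[60 19  8  5 30] [273.3 211.1] [0.4906 0.0288 0.062 ]
[61 26  5  3 11] [273.27272727 217.09090909] [0.4775 0.0454 0.062 ]
[ 39  31  26  19 107] [261.55140187 229.92523364] [0.4733 0.0955 0.062 ]
[82 34  3  3  7] [292.85714286 224.71428571] [0.4223 0.039  0.062 ]
[17 47  3  2  6] [228.  237.5] [0.5225 0.1594 0.062 ]
[57 65  3  2  6] [268.  255.5] [0.4103 0.149  0.062 ]
[107  78   3  15  39] [318.1025641  274.71794872] [0.2861 0.1295 0.062 ]
(250, 210) [0.5424 0.0573 0.06  ]
(225, 238) [0.5286 0.1634 0.06  ]
(268, 258) [0.4068 0.1535 0.06  ]
(297, 226) [0.4128 0.0352 0.06  ]
side [0.4036 0.156  0.06  ]
side [0.5374 0.1705 0.06  ]
side [0.5441 0.0335 0.06  ]
side [0.414 0.021 0.06 ]
side [0.4755 0.0988 0.06  ]
cashbox [ 0.4285 -0.0817  0.084 ]
cashbox [ 0.6333 -0.0819  0.084 ]
cashbox [ 0.6136 -0.2403  0.084 ]
cashbox [ 0.4182 -0.2391  0.084 ]
```

```bash
cat >> h.py <<'E'
def go(target,yaw_deg,s=None):
    """tool-frame shift (mm) and turn (deg) to reach world target with tool x at yaw_deg (tool y down)"""
    s=s or sense(); Rt=R.from_rotvec(s["tcp_rot"])
    x=np.array([np.cos(np.radians(yaw_deg)),np.sin(np.radians(yaw_deg)),0]);y=np.array([0,0,-1.]);z=np.cross(x,y)
    Rd=R.from_matrix(np.c_[x,y,z])
    d=Rt.inv().apply(np.array(target)-s["tcp_pos"])*1000
    t=np.degrees((Rt.inv()*Rd).as_rotvec())
    print("turn",t.round(2),"shift",d.round(1),"yaw now",np.degrees(np.arctan2(*Rt.as_matrix()[[1,0],0])).round(1),"zdir",Rt.as_matrix()[:,2].round(3))
    return t,d
E
python3 - <<'E'
from h import *
s=sense();print(R.from_rotvec(s["tcp_rot"]).as_matrix().round(3))
for yaw in (95,5,-85,-175): go((0.48,-0.02,0.22),yaw)
E
```

```text
[[ 0.275 -0.     0.961]
 [-0.961  0.     0.275]
 [-0.    -1.     0.   ]]
turn [-3.0000e-02 -1.6902e+02  0.0000e+00] shift [-473.6   -6.1  456. ] yaw now -74.0 zdir [0.961 0.275 0.   ]
turn [-1.000e-02 -7.902e+01 -1.000e-02] shift [-473.6   -6.1  456. ] yaw now -74.0 zdir [0.961 0.275 0.   ]
turn [-0.   10.98 -0.02] shift [-473.6   -6.1  456. ] yaw now -74.0 zdir [0.961 0.275 0.   ]
turn [ 1.0000e-02  1.0098e+02 -2.0000e-02] shift [-473.6   -6.1  456. ] yaw now -74.0 zdir [0.961 0.275 0.   ]
```

```bash
python3 - <<'E'
from h import *
go((0.48,0.0,0.25),5.5)
E
```

```text
turn [-1.000e-02 -7.952e+01 -1.000e-02] shift [-492.8  -36.1  461.5] yaw now -74.0 zdir [0.961 0.275 0.   ]
```

Call:
{"api": "servo_tool", "payload": {"motion": [[0,-7,0,-35,-10,33,91],[0,-14,0,-70,-20,66,91],[0,-21,0,-105,-30,99,91],[0,-28,0,-140,-36,132,91],[0,-35,0,-175,-36,165,91],[0,-42,0,-210,-36,198,91],[0,-49,0,-245,-36,231,91],[0,-56,0,-280,-36,264,91]]}}

```text
time_s: 1.02
tcp_pos: [0.3241, -0.3058, 0.2499]
tcp_rot: [-1.558, 0.242, -0.243]
force: [1.5, -0.8, 0.4]
grip_width: 0.091
```

```bash
python3 - <<'E'
from h import *
s=sense();print(s["time_s"],s["tcp_pos"]); go((0.48,0.0,0.25),5.5)
E
```

```text
1.0167 [ 0.32407735 -0.3058296   0.24990074]
turn [  0.03 -23.2    0.03] shift [ 5.550e+01 -2.000e-01  3.388e+02] yaw now -17.7 zdir [ 0.304  0.953 -0.   ]
```

```bash
python3 - <<'E'
from h import *
im,C,s=snap("wrist","c_wrist")
print(proj(C,[[.415,-.312,.011],[.311,-.268,.011]]))
E
```

```text
[[383.11201015 155.73294006]
 [304.47916083 148.42231665]]
```

View pics/c_wrist.png

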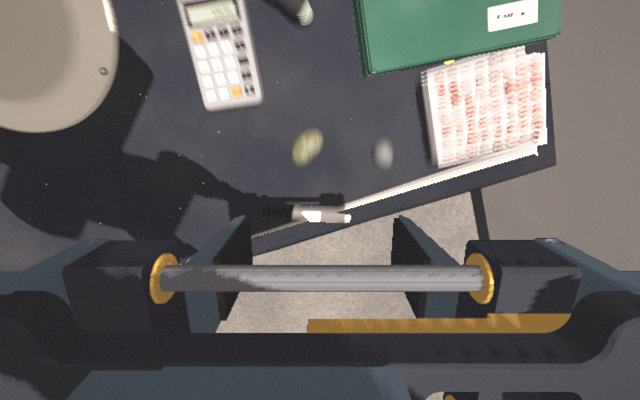

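Call:
{"api": "servo_tool", "payload": {"motion": [[0,-4,0,6,0,41,60],[0,-8,0,13,0,82,30],[0,-11,0,20,0,123,0],[0,-14,0,27,0,164,0],[0,-17,0,34,0,205,0],[0,-20,0,41,0,246,0],[0,-23,0,48,0,287,0],[0,-23.2,0,55,0,328,0]]}}

```text
time_s: 1.73
tcp_pos: [0.478, -0.0106, 0.2498]
tcp_rot: [-1.57, -0.074, 0.073]
force: [1.3, -1.4, 0.2]
grip_width: 0.0404
```

Call:
{"api": "servo_tool", "payload": {"motion": [[0,0,0,0,0,0,0],[0,0,0,0,0,0,0]]}}

```text
time_s: 1.9
tcp_pos: [0.478, -0.0109, 0.2495]
tcp_rot: [-1.569, -0.074, 0.074]
force: [-0.4, 0.1, 0.0]
grip_width: 0.0273
```

```bash
python3 - <<'E'
from h import *
im,C,s=snap("wrist","d_wrist")
print(s["time_s"],s["tcp_pos"],s["grip_width"]);go((0.48,0.0,0.25),5.5)
E
```

```text
1.9 [ 0.47801309 -0.0108533   0.24948759] 0.027339913270241753
turn [ 0.01 -0.22 -0.02] shift [ 3.7 -0.5 11.9] yaw now 5.3 zdir [-0.092  0.996 -0.   ]
```

View pics/d_wrist.png

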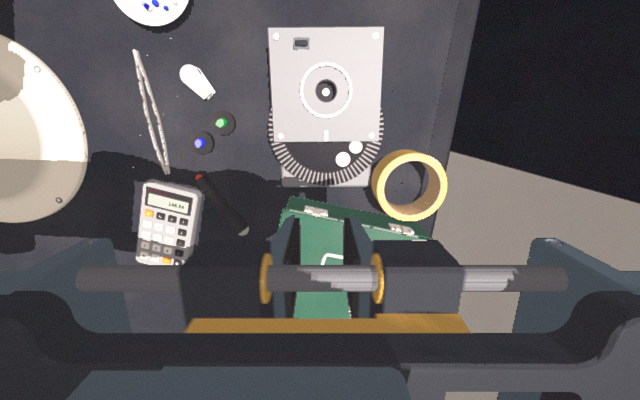

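The wrist view shows the lamp from above: stage opening at about (326,91), wheel below it, and two white apertures at about (343,159) and (356,147). The index mark is at (326,135) and the tape ring is at lower right. The earlier wrist shot shows the grey stone at (383,153), smaller than the green one at (307,147).

```bash
python3 - <<'E'
from h import *
im,C,s=snap("wrist")
cv2.imwrite("pics/e.png",cv2.resize(im[15:200,245:455],None,fx=3.5,fy=3.5,interpolation=3))
g=cv2.cvtColor(im,cv2.COLOR_BGR2GRAY)
m=(g[20:195,260:400]>185).astype(np.uint8)
n,l,st,ce=cv2.connectedComponentsWithStats(m)
for i in range(1,n):
    if st[i,4]>5:
        q=ce[i]+[260,20]; print(st[i],q.round(1),ray(C,q,.061)[0].round(4)[:2],ray(C,q,.044)[0].round(4)[:2])
# opening dark blob
m=(g[75:108,310:343]<90).astype(np.uint8);n,l,st,ce=cv2.connectedComponentsWithStats(m)
for i in range(1,n):
    if st[i,4]>5: q=ce[i]+[310,75]; print('dark',st[i],q,ray(C,q,.06)[0].round(4))
E
```

```text
[    9     5   116   128 12188] [327.4  83. ] [0.4735 0.1018] [0.4736 0.1036]
[62 67  9  8 52] [326.   90.4] [0.4727 0.0936] [0.4728 0.095 ]
[ 12 122   7   2   9] [274.9 142.4] [0.4155 0.0274] [0.4129 0.0256]
[108 123  12   5  19] [373.5 145.1] [0.5377 0.0356] [0.5409 0.0342]
[ 14 124  12   5  16] [279.4 145.9] [0.4212 0.0237] [0.4189 0.0218]
[ 16 127  11   6  17] [281.2 149.8] [0.4237 0.019 ] [0.4215 0.0169]
[107 127  11   6  19] [372.4 149.5] [0.537 0.03 ] [0.5402 0.0283]
[ 19 131  10   7  16] [283.1 153.8] [0.4264 0.0143] [0.4243 0.0119]
[ 76 131  15  15 179] [343.2 157.9] [0.502  0.0162] [0.5035 0.0139]
[105 130  10   7  17] [369.4 153. ] [0.534  0.0254] [0.537  0.0235]
[ 22 134   9   7  13] [286.1 157.2] [0.4303 0.0105] [0.4285 0.0079]
[102 134  11   7  18] [367.3 156.9] [0.532  0.0202] [0.5349 0.0181]
[ 25 137   9   8  14] [289.4 160.1] [0.4347 0.0072] [0.433  0.0044]
[ 74 137  37  28 399] [356.2 175.6] [ 0.5212 -0.0047] [ 0.5236 -0.008 ]
[117 136  23  39 319] [386.5 174.6] [5.595e-01 2.000e-04] [ 0.5637 -0.0029]
[ 28 140   8   9  16] [291.5 164. ] [0.4377 0.0024] [ 0.4361 -0.0005]
[ 23 143  19  14  96] [289.6 171.4] [ 0.4359 -0.0073] [ 0.4342 -0.0107]
[ 92 145   6   9  14] [354.6 168.9] [0.518  0.0036] [0.5202 0.0007]
[ 39 147   7  10  14] [302.  171.5] [ 0.4517 -0.0059] [ 0.4508 -0.0093]
[ 38 148  11  13  29] [303.1 176.4] [ 0.4535 -0.0121] [ 0.4527 -0.0158]
[ 48 150   5  11  15] [309.8 174.8] [ 0.4619 -0.0093] [ 0.4615 -0.0128]
[ 53 151   3  11  14] [313.9 175.7] [ 0.4673 -0.01  ] [ 0.4671 -0.0135]
[ 57 152   3   9  12] [318.1 176.4] [ 0.4726 -0.0104] [ 0.4728 -0.0139]
[ 62 152   2   9  12] [322.3 175.5] [ 0.478  -0.0087] [ 0.4783 -0.0122]
[ 66 153   2   6  10] [326.4 175.2] [ 0.4831 -0.0078] [ 0.4837 -0.0112]
[ 70 152   2   6   9] [330.4 174.7] [ 0.4882 -0.0066] [ 0.489 -0.01 ]
dark [10  4 17 19 98] [330.44897959  85.15306122] [0.4773 0.1    0.06  ]
```

View pics/e.png

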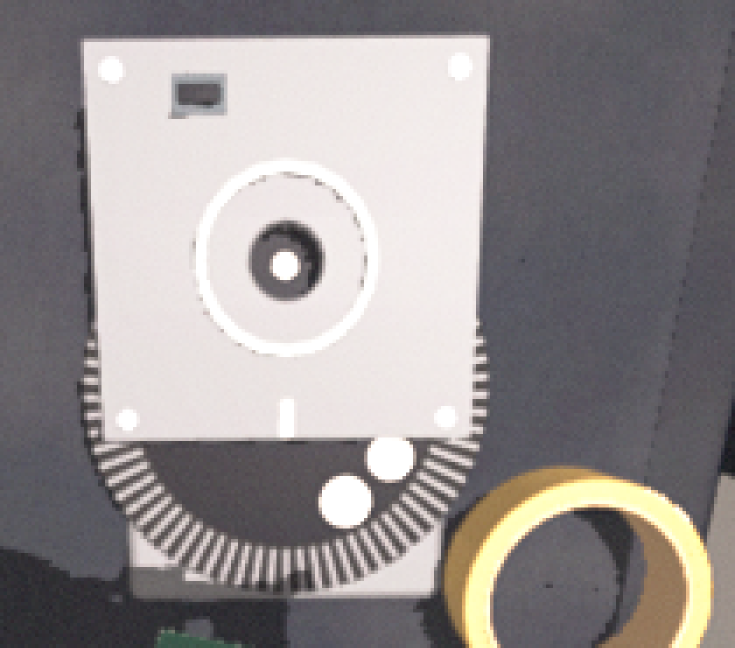

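Two apertures show at the front, the last (18 mm) at about -150° from the lamp's x. So the wheel is near 60°, the third notch, and needs three clicks anticlockwise. I'll refine the ring and axle position.

```bash
python3 - <<'E'
from h import *
im,C,s=snap("wrist")
g=cv2.cvtColor(im,cv2.COLOR_BGR2GRAY)
print(np.percentile(g[60:70,290:310],[5,50,95]))
m=(g>243).astype(np.uint8); m[:, :290]=0;m[:,365:]=0;m[:55]=0;m[125:]=0
n,l,st,ce=cv2.connectedComponentsWithStats(m)
i=1+np.argmax(st[1:,4]);print(st[i])
cs,_=cv2.findContours((l==i).astype(np.uint8),cv2.RETR_EXTERNAL,cv2.CHAIN_APPROX_NONE)
w=ray(C,max(cs,key=len)[:,0],.063)[:,:2]*1000
print('ring',[np.round(a,1) for a in cv2.fitEllipse(np.float32(w))])
# house outline
m=((g>150)).astype(np.uint8); m[:,:255]=0;m[:,395:]=0;m[:20]=0;m[142:]=0
n,l,st,ce=cv2.connectedComponentsWithStats(m);i=1+np.argmax(st[1:,4])
mm=cv2.morphologyEx((l==i).astype(np.uint8),cv2.MORPH_OPEN,np.ones((15,15)))
cs,_=cv2.findContours(mm,0,1);w=ray(C,max(cs,key=len)[:,0],.06)[:,:2]*1000
r=cv2.minAreaRect(np.float32(w));print('house',r)
e,C2,_=snap("scene");print(proj(C2,[[.474,.0965,.063]]))
E
```

```text
[229. 231. 234.]
[301  59  53  57 577]
ring [array([473.3,  95.4]), array([61. , 61.3]), np.float64(12.4)]
house ((472.6985778808594, 99.16864013671875), (130.53761291503906, 126.3477783203125), 5.862942695617676)
[[261.03261552 229.77735118]]
```

```bash
cat >> h.py <<'E'
ST=np.array([.4737,.0960]);YL=95.7
ux=np.array([np.cos(np.radians(YL)),np.sin(np.radians(YL))]);AX=ST-.045*ux
def rimpt(phi,r=.066):
    a=np.radians(YL+180+phi);return AX+r*np.array([np.cos(a),np.sin(a)])
E
python3 - <<'E'
from h import *
p=rimpt(-18);print(AX,p);go((*p,.09),5.7-18)
E
```

```text
[0.47816939 0.0512225 ] [ 0.46410938 -0.01326251]
turn [ 1.000e-02  1.738e+01 -1.000e-02] shift [-12.8 159.6   1.7] yaw now 5.1 zdir [-0.089  0.996 -0.   ]
```

Call:
{"api": "servo_tool", "payload": {"motion": [[0,6,0,-5,35,1,0],[0,12,0,-10,70,1.5,0],[0,17.4,0,-12.8,105,1.7,0],[0,17.4,0,-12.8,135,1.7,0],[0,17.4,0,-12.8,150,1.7,0],[0,17.4,0,-12.8,160,1.7,0],[0,17.4,0,-12.8,170,1.7,0],[0,17.4,0,-12.8,180,1.7,0]]}}

```text
time_s: 2.77
tcp_pos: [0.4642, -0.0135, 0.0691]
tcp_rot: [-1.564, 0.17, -0.169]
force: [0.2, 0.0, 0.0]
grip_width: 0.0006
```

Call:
{"api": "servo_tool", "payload": {"motion": [[0,0,0,0,5,0,0],[0,0,0,0,10,0,0],[0,0,0,0,14,0,0],[0,0,0,0,14,0,0],[0,0,0,0,14,0,0]]}}

```text
time_s: 3.18
tcp_pos: [0.4646, -0.0124, 0.0558]
tcp_rot: [-1.564, 0.168, -0.168]
force: [-1.0, 0.2, 0.1]
grip_width: 0.0005
```

```bash
python3 - <<'E'
from h import *
p=rimpt(-18);go((*p,.0495),5.7-18);s=sense();print(s["tcp_pos"],s["force"],s["grip_width"],s["time_s"])
im,C,s=snap("wrist","f_wrist")
im,C,s=snap("scene"); cv2.imwrite("pics/f_sc.png",cv2.resize(im[120:290,210:360],None,fx=4,fy=3.4))
E
```

```text
turn [-0.    0.05  0.01] shift [-0.3  6.3 -1. ] yaw now -12.2 zdir [0.212 0.977 0.   ]
[ 0.46461608 -0.01235423  0.05579853] [-1.01776832  0.19777403  0.06699103] 0.0005095233661302255 3.1833
```

View pics/f_wrist.png

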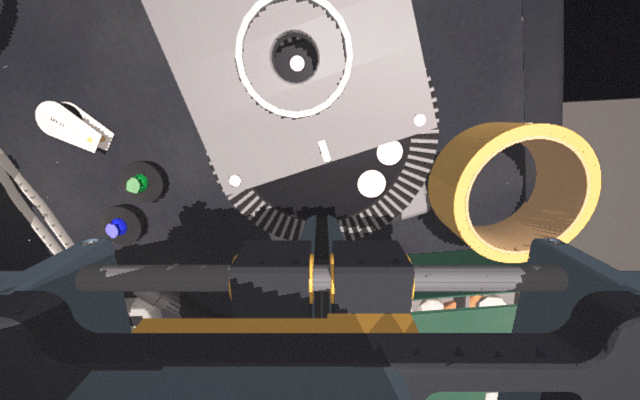

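View pics/f_sc.png

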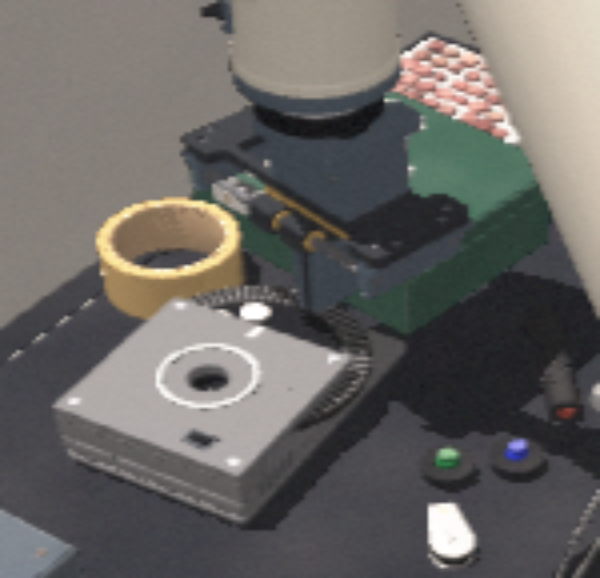

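The fingertip hangs over the front rim, with the cash box and tape ring clear. Now I'll feel downward.

Call:
{"api": "servo_tool", "payload": {"motion": [[0,0,0,0,1.5,-0.5,0],[0,0,0,0,3,-1,0],[0,0,0,0,4.5,-1,0],[0,0,0,0,6,-1,0],[0,0,0,0,7,-1,0],[0,0,0,0,7.5,-1,0],[0,0,0,0,7.5,-1,0]]}}

```text
time_s: 3.87
tcp_pos: [0.4642, -0.0131, 0.048]
tcp_rot: [-1.564, 0.168, -0.167]
force: [-0.5, -0.6, 0.6]
grip_width: 0.0003
```

Call:
{"api": "servo_tool", "payload": {"motion": [[0,0,0,0,0.5,0,0],[0,0,0,0,1,0,0],[0,0,0,0,1,0,0]]}}

```text
time_s: 4.12
tcp_pos: [0.4643, -0.0131, 0.0471]
tcp_rot: [-1.564, 0.168, -0.168]
force: [-0.4, 0.1, -0.8]
grip_width: 0.0003
```

Call:
{"api": "servo_tool", "payload": {"motion": [[0,0,0,0,0.5,0,0],[0,0,0,0,1,0,0],[0,0,0,0,1,0,0]]}}

```text
time_s: 4.37
tcp_pos: [0.4643, -0.0131, 0.046]
tcp_rot: [-1.564, 0.168, -0.168]
force: [-0.4, 0.1, -0.2]
grip_width: 0.0001
```

Call:
{"api": "servo_tool", "payload": {"motion": [[0,0,0,0,0.5,0,0],[0,0,0,0,0.7,0,0],[0,0,0,0,0.7,0,0]]}}

```text
time_s: 4.62
tcp_pos: [0.4643, -0.0131, 0.0454]
tcp_rot: [-1.564, 0.168, -0.167]
force: [-0.1, 0.3, 0.1]
grip_width: 0.0006
```

Call:
{"api": "servo_tool", "payload": {"motion": [[0,0,0,0,0.5,0,0],[0,0,0,0,0.7,0,0],[0,0,0,0,0.7,0,0]]}}

```text
time_s: 4.87
tcp_pos: [0.4643, -0.0131, 0.0447]
tcp_rot: [-1.564, 0.168, -0.168]
force: [-1.2, 0.5, 0.1]
grip_width: 0.0007
```

Call:
{"api": "servo_tool", "payload": {"motion": [[0,0,0,0,0.5,0,0],[0,0,0,0,0.7,0,0],[0,0,0,0,0.7,0,0]]}}

```text
time_s: 5.12
tcp_pos: [0.4643, -0.0131, 0.044]
tcp_rot: [-1.564, 0.168, -0.168]
force: [0.8, 0.1, -0.7]
grip_width: 0.0003
```

Call:
{"api": "servo_tool", "payload": {"motion": [[0,0,0,0,0.6,0,0],[0,0,0,0,0.6,0,0]]}}

```text
time_s: 5.28
tcp_pos: [0.4643, -0.0131, 0.0434]
tcp_rot: [-1.564, 0.168, -0.168]
force: [-0.0, 0.1, -0.1]
grip_width: 0.0006
```

Call:
{"api": "servo_tool", "payload": {"motion": [[0,0,0,0,0.6,0,0],[0,0,0,0,0.6,0,0]]}}

```text
time_s: 5.45
tcp_pos: [0.4643, -0.0132, 0.0427]
tcp_rot: [-1.564, 0.168, -0.168]
force: [-0.2, -0.5, 0.4]
grip_width: 0.0004
```

Call:
{"api": "servo_tool", "payload": {"motion": [[0,0,0,0,0.4,0,0],[0,0,0,0,0.4,0,0]]}}

```text
time_s: 5.62
tcp_pos: [0.4644, -0.0132, 0.0424]
tcp_rot: [-1.564, 0.167, -0.168]
force: [-0.3, -1.0, 2.3]
grip_width: 0.0005
```

Call:
{"api": "servo_tool", "payload": {"motion": [[0,0,0,0,0.3,0,0],[0,0,0,0,0.3,0,0]]}}

```text
time_s: 5.78
tcp_pos: [0.4644, -0.0132, 0.0422]
tcp_rot: [-1.564, 0.167, -0.168]
force: [-0.1, -2.2, 4.4]
grip_width: 0.0001
```

Call:
{"api": "servo_tool", "payload": {"motion": [[0,0,0,0,0.3,0,0],[0,0,0,0,0.3,0,0]]}}

```text
time_s: 5.95
tcp_pos: [0.4644, -0.0133, 0.0419]
tcp_rot: [-1.564, 0.167, -0.168]
force: [-1.0, -3.9, 6.1]
grip_width: 0.0009
```

Call:
{"api": "servo_tool", "payload": {"motion": [[0,0,0,0,0.3,-0.2,0],[0,0,0,0,0.5,-0.4,0],[0,0,0,0,0.5,-0.4,0]]}}

```text
time_s: 6.2
tcp_pos: [0.4644, -0.0136, 0.0414]
tcp_rot: [-1.564, 0.167, -0.168]
force: [-1.2, -1.5, 5.9]
grip_width: 0.0006
```

Call:
{"api": "servo_tool", "payload": {"motion": [[0,0,0,0,0.2,-0.1,0],[0,0,0,0,0.2,-0.1,0]]}}

```text
time_s: 6.37
tcp_pos: [0.4643, -0.0136, 0.0412]
tcp_rot: [-1.564, 0.167, -0.168]
force: [-0.6, -1.0, 6.9]
grip_width: 0.0001
```

Call:
{"api": "servo_tool", "payload": {"motion": [[0,0,0,0,0.2,0,0],[0,0,0,0,0.2,0,0]]}}

```text
time_s: 6.53
tcp_pos: [0.4644, -0.0136, 0.0411]
tcp_rot: [-1.564, 0.167, -0.168]
force: [-1.2, -1.8, 7.7]
grip_width: 0.0005
```

Call:
{"api": "servo_tool", "payload": {"motion": [[0,0,0,0,0,0,0],[0,0,0,0,0,0,0],[0,0,0,0,0,0,0]]}}

```text
time_s: 6.78
tcp_pos: [0.4644, -0.0136, 0.0411]
tcp_rot: [-1.564, 0.167, -0.168]
force: [-1.6, -2.4, 7.4]
grip_width: 0.0007
```

Call:
{"api": "servo_tool", "payload": {"motion": [[0,0,0,0,0.3,0,0],[0,0,0,0,0.3,0,0],[0,0,0,0,0.3,0,0]]}}

```text
time_s: 7.03
tcp_pos: [0.4644, -0.0137, 0.0408]
tcp_rot: [-1.564, 0.167, -0.168]
force: [-1.2, -1.9, 9.7]
grip_width: 0.0005
```

Call:
{"api": "servo_tool", "payload": {"motion": [[0,0,0,0,0.2,0,0],[0,-2,0,2.3,0.3,0,0],[0,-4,0,4.6,0.3,0.2,0],[0,-6,0,6.9,0.3,0.4,0]]}}

```text
time_s: 7.37
tcp_pos: [0.4699, -0.0145, 0.0403]
tcp_rot: [-1.569, 0.086, -0.082]
force: [-7.8, -0.4, 10.4]
grip_width: 0.0005
```

```bash
python3 - <<'E'
from h import *
im,C,s=snap("wrist","g_wrist");print(s["tcp_pos"],s["force"])
E
```

```text
[ 0.46987249 -0.01446101  0.04031312] [-7.80783001 -0.43323763 10.44308316]
```

View pics/g_wrist.png

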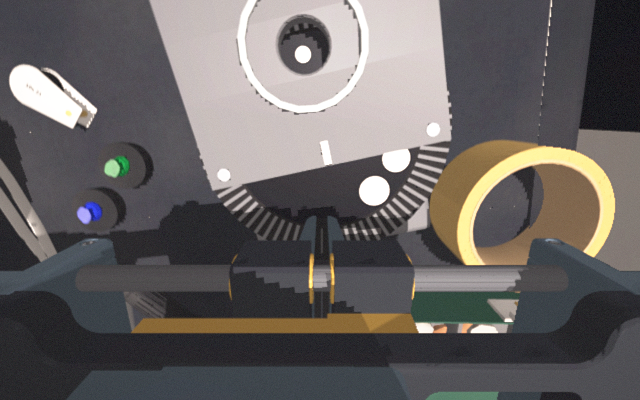

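```bash
cat >> h.py <<'E'
def wheel(im,C,zt=.042):
    """list white apertures in the open half: lamp angle, radius, diameter"""
    g=cv2.cvtColor(im,cv2.COLOR_BGR2GRAY);m=(g>225).astype(np.uint8);n,l,st,ce=cv2.connectedComponentsWithStats(m)
    for i in range(1,n):
        if not 8<st[i,4]<900: continue
        p=ray(C,ce[i],zt)[0][:2]-AX; r=np.hypot(*p)
        if 0.036<r<0.053:
            a=(np.degrees(np.arctan2(p[1],p[0]))-YL+180)%360-180
            e=ray(C,[ce[i]+[5,0]],zt)[0][:2]-AX-p
            mm=np.hypot(*e)/5*1000
            print("ap angle %.1f r %.1f mm d %.1f px %s"%(a,r*1e3,mm*np.sqrt(st[i,4]*4/np.pi),ce[i].round(0)))
E
python3 - <<'E'
from h import *
im,C,s=snap("wrist");wheel(im,C);print(s["force"])
E
```

```text
ap angle 2.8 r 44.3 mm d 8.8 px [303.  54.]
ap angle -120.2 r 45.4 mm d 14.9 px [396. 160.]
ap angle -148.8 r 45.2 mm d 18.1 px [374. 191.]
[-8.31691345 -0.19351772 10.58193267]
```

Call:
{"api": "servo_tool", "payload": {"motion": [[0,-2,0,2.3,0.0,0,0],[0,-4,0,4.6,0.1,0.2,0],[0,-6,0,6.9,0.1,0.4,0]]}}

```text
time_s: 7.72
tcp_pos: [0.4759, -0.0147, 0.04]
tcp_rot: [-1.57, 0.005, 0.001]
force: [-9.6, -0.2, 10.3]
grip_width: 0.0002
```

```bash
python3 - <<'E'
from h import *
im,C,s=snap("wrist");wheel(im,C);print(s["force"],s["tcp_pos"]);go((*rimpt(-6),.0403),-0.3)
E
```

```text
ap angle 3.8 r 44.3 mm d 9.0 px [312.  53.]
ap angle -119.5 r 45.5 mm d 14.7 px [395. 167.]
ap angle -147.8 r 45.1 mm d 18.1 px [370. 195.]
[-9.62785715 -0.16408942 10.25057778] [ 0.4759081  -0.01468699  0.04003339]
turn [-0.03  0.35 -0.2 ] shift [ 1.5 -0.2 -0.1] yaw now 0.0 zdir [-0.001  1.     0.001]
```

```bash
python3 - <<'E'
from h import *
s=sense();print(s["force"].round(2),s["ft_torque"].round(3),s["grip_width"],s["joint_torque"].round(2))
E
```

```text
[-9.    0.73 12.03] [0.135 1.805 0.132] 0.0005150073515758527 [  0.2  -70.81 -21.1    0.41  -3.24   1.21]
```

The wheel barely moved (60° to 62°) and the finger slipped. The moment reading puts the contact at the finger's inner edge, on a short lever arm. I'll lift and re-place the finger farther out so that only its inner strip bears on the rim.

```bash
python3 - <<'E'
from h import *
go((*rimpt(-20,.082),.0550),5.7-20)
E
```

```text
turn [-1.000e-02  1.435e+01 -2.000e-01] shift [-18.5 -14.9 -13.5] yaw now 0.0 zdir [-0.001  1.     0.001]
```

Call:
{"api": "servo_tool", "payload": {"motion": [[0,0,0,0,-4,0,0],[0,0,0,0,-12,0,0],[0,5,0,-8,-14,-5,0],[0,10,0,-14,-14,-10,0],[0,14.3,0,-18.5,-14,-13.5,0],[0,14.3,0,-18.5,-12,-13.5,0],[0,14.3,0,-18.5,-9,-13.5,0],[0,14.3,0,-18.5,-5,-13.5,0]]}}

```text
time_s: 8.43
tcp_pos: [0.4601, -0.0284, 0.0452]
tcp_rot: [-1.562, 0.196, -0.198]
force: [-0.4, -0.3, 0.5]
grip_width: 0.0003
```

Call:
{"api": "servo_tool", "payload": {"motion": [[0,0,0,0,1,0,0],[0,0,0,0,1,0,0],[0,0,0,0,1,0,0]]}}

```text
time_s: 8.68
tcp_pos: [0.4595, -0.0283, 0.044]
tcp_rot: [-1.562, 0.199, -0.198]
force: [-0.2, -0.5, -0.2]
grip_width: 0.0007
```

```bash
python3 - <<'E'
from h import *
go((*rimpt(-20,.082),.0430),5.7-20);im,C,s=snap("wrist","h_wrist");wheel(im,C);print(s["force"],s["ft_torque"],s["tcp_pos"])
E
```

```text
turn [-0.   -0.17 -0.02] shift [-1.5  1.  -0.3] yaw now -14.5 zdir [0.25  0.968 0.   ]
ap angle 0.9 r 44.6 mm d 8.8 px [288.  26.]
ap angle -121.3 r 45.2 mm d 16.1 px [394. 123.]
ap angle -150.6 r 45.5 mm d 18.3 px [375. 159.]
[-0.21161621 -0.47075185 -0.20547393] [-0.05091707 -0.08545335 -0.00320762] [ 0.45948063 -0.02830598  0.0440271 ]
```

View pics/h_wrist.png

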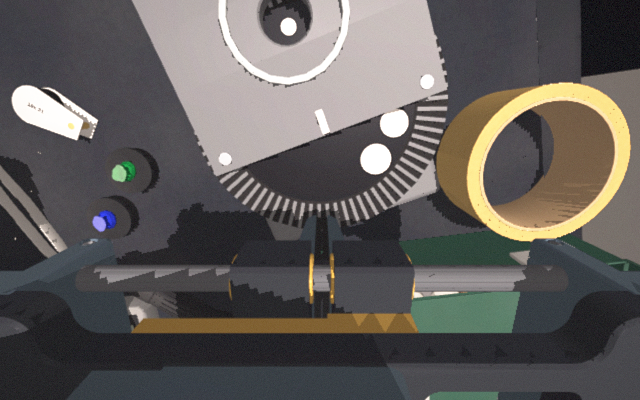

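Call:
{"api": "servo_tool", "payload": {"motion": [[0,0,0,0,0.6,0,0],[0,0,0,0,1.2,0,0],[0,0,0,0,1.6,0,0],[0,0,0,0,1.6,0,0]]}}

```text
time_s: 9.07
tcp_pos: [0.4594, -0.0285, 0.0426]
tcp_rot: [-1.562, 0.199, -0.199]
force: [0.4, 0.6, 1.4]
grip_width: 0.0004
```

Call:
{"api": "servo_tool", "payload": {"motion": [[0,0,0,0,0.4,0,0],[0,0,0,0,0.4,0,0]]}}

```text
time_s: 9.23
tcp_pos: [0.4594, -0.0285, 0.0422]
tcp_rot: [-1.562, 0.199, -0.199]
force: [-0.1, -1.8, 2.0]
grip_width: 0.0005
```

Call:
{"api": "servo_tool", "payload": {"motion": [[0,0,0,0,0.4,0,0],[0,0,0,0,0.4,0,0]]}}

```text
time_s: 9.4
tcp_pos: [0.4595, -0.0286, 0.0419]
tcp_rot: [-1.562, 0.199, -0.199]
force: [-0.5, -2.3, 3.4]
grip_width: 0.0004
```

Call:
{"api": "servo_tool", "payload": {"motion": [[0,0,0,0,0.4,0,0],[0,0,0,0,0.4,0,0]]}}

```text
time_s: 9.57
tcp_pos: [0.4595, -0.0286, 0.0415]
tcp_rot: [-1.562, 0.199, -0.199]
force: [-0.3, -5.1, 4.3]
grip_width: 0.0003
```

```bash
python3 - <<'E'
from h import *
s=sense();print(s["force"],s["ft_torque"],s["tcp_pos"])
E
```

```text
[-0.27642814 -5.08671637  4.34326013] [-0.81716805  0.11455187  0.02124164] [ 0.45946716 -0.0286223   0.04145268]
```

Call:
{"api": "servo_tool", "payload": {"motion": [[0,0,0,0,0.2,-0.5,0],[0,0,0,0,0.4,-0.8,0],[0,0,0,0,0.4,-0.8,0]]}}

```text
time_s: 9.82
tcp_pos: [0.4592, -0.0291, 0.041]
tcp_rot: [-1.561, 0.199, -0.199]
force: [-1.3, 1.6, 5.3]
grip_width: 0.0004
```

Call:
{"api": "servo_tool", "payload": {"motion": [[0,0,0,0,0.3,0,0],[0,0,0,0,0.3,0,0]]}}

```text
time_s: 9.98
tcp_pos: [0.4592, -0.0291, 0.0407]
tcp_rot: [-1.562, 0.199, -0.199]
force: [-0.7, 1.7, 5.8]
grip_width: 0.0005
```

```bash
python3 - <<'E'
from h import *
s=sense();print(s["force"],s["ft_torque"],s["tcp_pos"])
E
```

```text
[-0.68234109  1.72377446  5.80042751] [ 0.42889898 -0.0891333  -0.0157109 ] [ 0.45923301 -0.02913217  0.04072158]
```

Call:
{"api": "servo_tool", "payload": {"motion": [[0,0,0,0,0.4,0,0],[0,0,0,0,0.4,0,0]]}}

```text
time_s: 10.15
tcp_pos: [0.4592, -0.0292, 0.0403]
tcp_rot: [-1.562, 0.199, -0.199]
force: [0.1, 1.2, 7.4]
grip_width: 0.0002
```

Call:
{"api": "servo_tool", "payload": {"motion": [[0,0,0,0,0.4,0,0],[0,0,0,0,0.4,0,0]]}}

```text
time_s: 10.32
tcp_pos: [0.4593, -0.0293, 0.04]
tcp_rot: [-1.562, 0.199, -0.199]
force: [0.3, 0.7, 7.6]
grip_width: 0.0005
```

Call:
{"api": "servo_tool", "payload": {"motion": [[0,0,0,0,0.3,0,0],[0,0,0,0,0.3,0,0]]}}

```text
time_s: 10.48
tcp_pos: [0.4593, -0.0293, 0.0397]
tcp_rot: [-1.562, 0.199, -0.199]
force: [-1.4, -0.5, 8.8]
grip_width: 0.0005
```

Call:
{"api": "servo_tool", "payload": {"motion": [[0,0,0,0,0.4,0,0],[0,-2,0,2.9,0.6,0,0],[0,-4,0,5.8,0.6,0.2,0],[0,-6,0,8.7,0.6,0.4,0],[0,-8,0,11.6,0.6,0.8,0]]}}

```text
time_s: 10.9
tcp_pos: [0.4688, -0.031, 0.0389]
tcp_rot: [-1.569, 0.091, -0.085]
force: [-9.7, 2.0, 10.8]
grip_width: 0.0005
```

```bash
python3 - <<'E'
from h import *
im,C,s=snap("wrist");wheel(im,C);print(s["force"],s["ft_torque"],s["tcp_pos"])
E
```

```text
ap angle 4.2 r 44.3 mm d 8.8 px [298.  19.]
ap angle -119.3 r 45.3 mm d 14.9 px [397. 130.]
ap angle -147.6 r 45.1 mm d 18.2 px [375. 163.]
[-9.69362967  2.01105267 10.75973681] [0.3936558  1.65474973 0.08384883] [ 0.46882441 -0.030988    0.03885405]
```

```bash
python3 - <<'E'
from h import *
im,C,s=snap("wrist");a=cv2.imread("pics/h_wrist.png")
cv2.imwrite("pics/i.png",np.hstack([cv2.resize(x[180:300,270:370],None,fx=4,fy=4,interpolation=3) for x in (a,im)]))
print(s["force"],s["ft_torque"])
E
```

```text
[-8.14336707  2.52580038 11.45197359] [0.595178   1.6663745  0.10779919]
```

View pics/i.png

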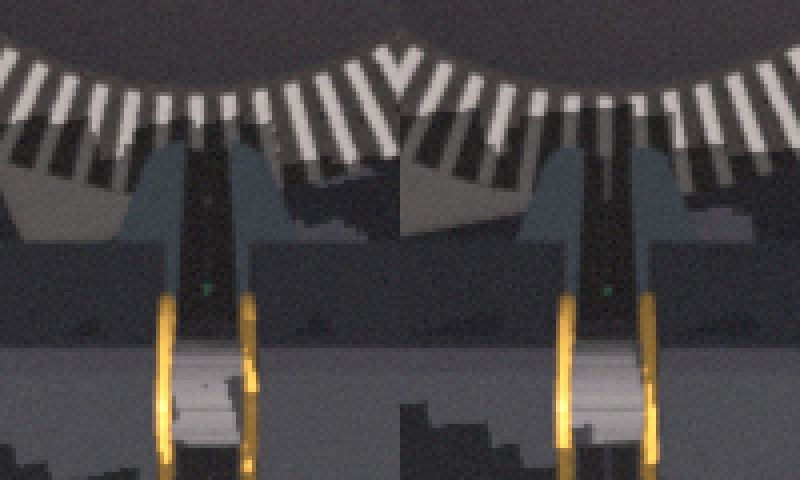

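```bash
python3 - <<'E'
from h import *
im,C,s=snap("scene");cv2.imwrite("pics/j1.png",cv2.resize(im[130:260,215:345],None,fx=6,fy=4.6,interpolation=3))
im,C,s=snap("side");cv2.imwrite("pics/j2.png",cv2.resize(im[130:260,300:430],None,fx=6,fy=4.6,interpolation=3))
print(s["time_s"],s["force"])
E
```

```text
11.05 [-8.69373297  2.01081402 11.71933209]
```

View pics/j1.png

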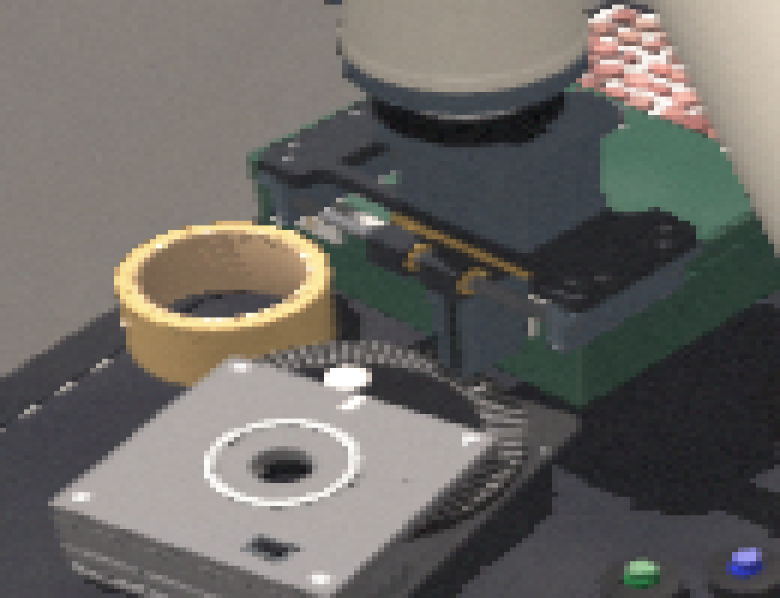

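View pics/j2.png

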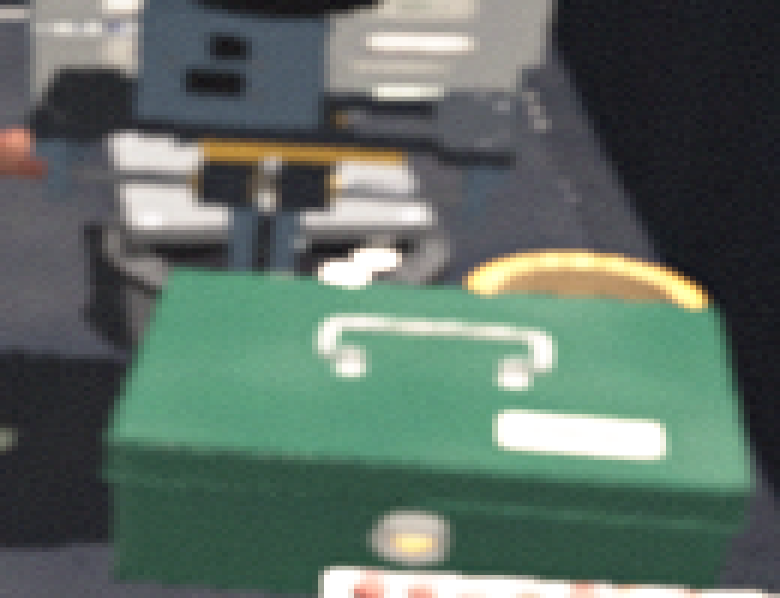

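```bash
python3 - <<'E'
from h import *
go((*rimpt(-15,.0885),.0430),5.7-15)
E
```

```text
turn [-0.01  2.79 -0.21] shift [-4.2 -4.2 -5.6] yaw now -6.5 zdir [0.113 0.994 0.   ]
```

Call:
{"api": "servo_tool", "payload": {"motion": [[0,0,0,0,-4,0,0],[0,0,0,0,-8,0,0],[0,2.8,0,-6,-8,-5.6,0],[0,2.8,0,-6,-8,-5.6,0],[0,2.8,0,-6,-6,-5.6,0],[0,2.8,0,-6,-4,-5.6,0]]}}

```text
time_s: 11.6
tcp_pos: [0.4651, -0.0358, 0.0435]
tcp_rot: [-1.566, 0.126, -0.13]
force: [2.3, 12.6, 9.3]
grip_width: 0.0007
```

```bash
python3 - <<'E'
from h import *
go((*rimpt(-15,.0885),.0430),5.7-15)
im,C,s=snap("wrist");wheel(im,C);print(s["force"])
E
```

```text
turn [-0.05 -0.04  0.12] shift [-1.2  0.5 -0.6] yaw now -9.3 zdir [0.162 0.987 0.001]
ap angle 1.0 r 44.6 mm d 8.9 px [296.  10.]
ap angle -121.3 r 45.2 mm d 16.1 px [394. 119.]
ap angle -150.6 r 45.3 mm d 18.5 px [372. 153.]
[ 2.30877913 12.57098588  9.27813185]
```

Call:
{"api": "servo_tool", "payload": {"motion": [[0,0,0,0,0,0.5,0],[0,0,0,0,0,0.5,0]]}}

```text
time_s: 11.82
tcp_pos: [0.465, -0.0356, 0.0433]
tcp_rot: [-1.567, 0.126, -0.129]
force: [1.8, 5.1, 2.5]
grip_width: 0.0004
```

```bash
python3 - <<'E'
from h import *
s=sense();print(s["force"],s["ft_torque"],s["tcp_pos"])
im,C,s=snap("side");
for uv in [(326,193),(418,196)]: print(ray(C,uv,.084))
im,C,s=snap("wrist","k");im,C,s=snap("scene","k2")
E
```

```text
[1.79212659 5.14079715 2.49082116] [ 0.84906287 -0.51911412  0.11680143] [ 0.46496456 -0.03556743  0.04328546]
[[ 0.42853478 -0.0816838   0.084     ]]
[[ 0.63331785 -0.08189377  0.084     ]]
```

View pics/k.png

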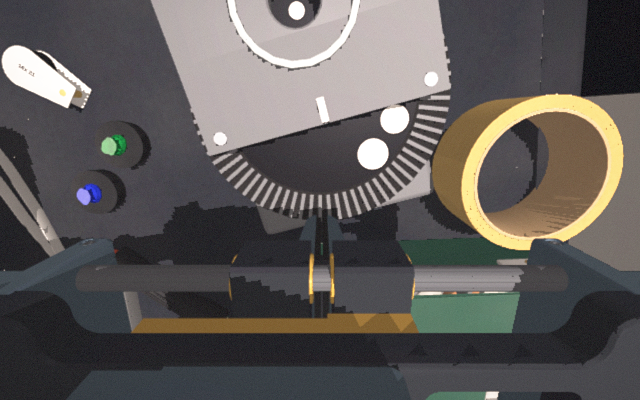

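```bash
python3 - <<'E'
from h import *
s=dict(tcp_pos=np.array([0.47801,-0.01085,0.24949]),tcp_rot=np.array([-1.569,-.074,.074]))
d=get_image("wrist");C=cam(d,s)
for uv in [(316,210),(402,229),(288,197),(437,235),(300,205),(330,212)]:
    print(uv,ray(C,uv,.084)[0].round(3),ray(C,uv,.06)[0].round(3),ray(C,uv,.04)[0].round(3))
a=cv2.imread("pics/d_wrist.png");cv2.imwrite("pics/l.png",cv2.resize(a[150:300,250:460],None,fx=3.5,fy=3.5,interpolation=3))
print(sense()["force"])
E
```

```text
(316, 210) [ 0.475 -0.047  0.084] [ 0.475 -0.055  0.06 ] [ 0.475 -0.061  0.04 ]
(402, 229) [ 0.585 -0.062  0.084] [ 0.593 -0.071  0.06 ] [ 0.6   -0.078  0.04 ]
(288, 197) [ 0.439 -0.033  0.084] [ 0.437 -0.04   0.06 ] [ 0.435 -0.046  0.04 ]
(437, 235) [ 0.631 -0.065  0.084] [ 0.642 -0.075  0.06 ] [ 0.652 -0.083  0.04 ]
(300, 205) [ 0.454 -0.042  0.084] [ 0.453 -0.05   0.06 ] [ 0.452 -0.056  0.04 ]
(330, 212) [ 0.492 -0.048  0.084] [ 0.494 -0.056  0.06 ] [ 0.495 -0.063  0.04 ]
[3.44909299 6.68783716 2.25825595]
```

View pics/l.png

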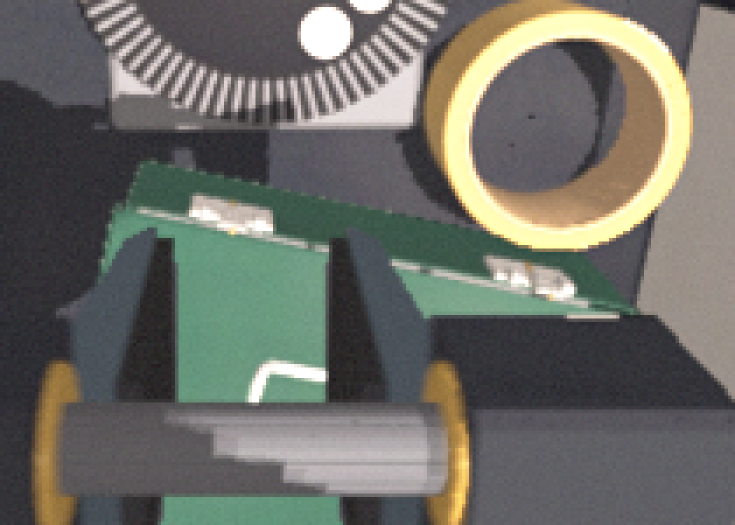

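View pics/k2.png

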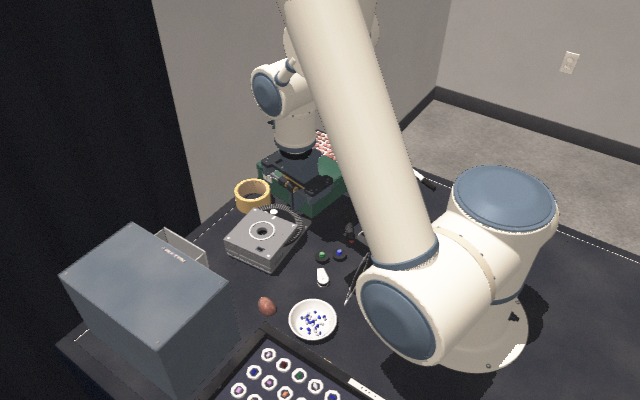

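The lean of the cash box brings its front edge to about y = -0.045, and my finger's back is touching it. I had misread that edge earlier. I'll back off and work the robot-side arc of the rim, where there's free space outboard.

Call:
{"api": "servo_tool", "payload": {"motion": [[0,0,0,0,0,4,0],[0,0,0,0,-5,6,0],[0,0,0,0,-20,6,0],[0,0,0,0,-30,6,0]]}}

```text
time_s: 12.35
tcp_pos: [0.4649, -0.0296, 0.0738]
tcp_rot: [-1.567, 0.128, -0.127]
force: [0.5, 0.4, 0.2]
grip_width: 0.0004
```

```bash
python3 - <<'E'
from h import *
print(sense()["force"]);go((*rimpt(-58,.085),.0600),5.7-58)
E
```

```text
[0.48625852 0.44735229 0.15437715]
turn [ 2.000e-02  4.299e+01 -3.000e-02] shift [-58.   13.8  19.7] yaw now -9.3 zdir [ 0.162  0.987 -0.   ]
```

Call:
{"api": "servo_tool", "payload": {"motion": [[0,7,0,-10,0,3,0],[0,14,0,-20,0,6,0],[0,21,0,-30,0,9,0],[0,28,0,-40,0,13,0],[0,35,0,-50,0,17,0],[0,42,0,-58,5,19.7,0],[0,43,0,-58,10,19.7,0],[0,43,0,-58,14,19.7,0]]}}

```text
time_s: 13.02
tcp_pos: [0.4112, -0.0009, 0.0589]
tcp_rot: [-1.451, 0.71, -0.711]
force: [0.1, -0.7, -0.3]
grip_width: 0.0
```

Call:
{"api": "servo_tool", "payload": {"motion": [[0,0,0,0,6,0,0],[0,0,0,0,12,0,0],[0,0,0,0,12,0,0]]}}

```text
time_s: 13.27
tcp_pos: [0.4111, -0.0012, 0.0459]
tcp_rot: [-1.452, 0.712, -0.71]
force: [-0.6, 0.7, 0.7]
grip_width: 0.0003
```

```bash
python3 - <<'E'
from h import *
im,C,s=snap("wrist","m");wheel(im,C);print(s["force"],s["ft_torque"],s["tcp_pos"],s["time_s"]);go((*rimpt(-58,.085),.0430),5.7-58)
E
```

```text
ap angle -121.3 r 45.4 mm d 16.5 px [392.  63.]
ap angle 0.9 r 44.6 mm d 8.8 px [252.  58.]
ap angle -150.6 r 45.5 mm d 18.8 px [398. 105.]
[-0.64783122  0.68539708  0.67078297] [ 0.00538202 -0.00644595 -0.02448867] [ 0.4110651  -0.00116913  0.04594153] 13.2667
turn [ 0.04  0.05 -0.05] shift [-0.4  3.4  0.2] yaw now -52.3 zdir [ 0.791  0.612 -0.001]
```

View pics/m.png

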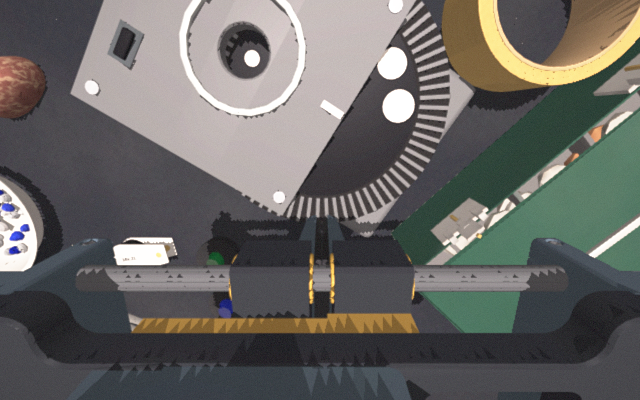

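The finger now sits outboard at the robot-side rim, with the latch well to the right. Pressing.

Call:
{"api": "servo_tool", "payload": {"motion": [[0,0,0,0,1.5,0,0],[0,0,0,0,3,0,0],[0,0,0,0,3.3,0,0],[0,0,0,0,3.3,0,0]]}}

```text
time_s: 13.65
tcp_pos: [0.4111, -0.001, 0.0437]
tcp_rot: [-1.451, 0.713, -0.712]
force: [0.3, 0.0, 0.7]
grip_width: 0.0006
```

Call:
{"api": "servo_tool", "payload": {"motion": [[0,0,0,0,0.3,0,0],[0,0,0,0,0.3,0,0]]}}

```text
time_s: 13.82
tcp_pos: [0.4111, -0.001, 0.0435]
tcp_rot: [-1.451, 0.712, -0.713]
force: [-0.1, -0.4, 0.6]
grip_width: 0.0006
```

Call:
{"api": "servo_tool", "payload": {"motion": [[0,0,0,0,0.3,0,0],[0,0,0,0,0.3,0,0]]}}

```text
time_s: 13.98
tcp_pos: [0.4111, -0.001, 0.0431]
tcp_rot: [-1.451, 0.713, -0.713]
force: [-0.4, 0.5, 0.2]
grip_width: 0.0005
```

Call:
{"api": "servo_tool", "payload": {"motion": [[0,0,0,0,0.3,0,0],[0,0,0,0,0.3,0,0]]}}

```text
time_s: 14.15
tcp_pos: [0.411, -0.001, 0.0428]
tcp_rot: [-1.451, 0.713, -0.713]
force: [0.9, -0.3, 0.3]
grip_width: 0.0004
```

```bash
cat >> h.py <<'E'
def tf():
    s=sense();Rt=R.from_rotvec(s["tcp_rot"]).inv();f=Rt.apply(s["force"]);m=Rt.apply(s["ft_torque"])
    print("t %.2f"%s["time_s"],"tool F",f.round(1),"M",m.round(3),"tcp",s["tcp_pos"].round(4),"|F| %.1f"%np.linalg.norm(f))
E
python3 -c "
from h import *
tf()"
```

```text
t 14.15 tool F [ 0.8 -0.3  0.5] M [0.047 0.01  0.004] tcp [ 0.411  -0.001   0.0428] |F| 1.0
```

Call:
{"api": "servo_tool", "payload": {"motion": [[0,0,0,0,0.4,0,0],[0,0,0,0,0.6,0,0],[0,0,0,0,0.6,0,0]]}}

```text
time_s: 14.4
tcp_pos: [0.4109, -0.001, 0.0422]
tcp_rot: [-1.451, 0.713, -0.713]
force: [-1.2, -1.1, 2.1]
grip_width: 0.0004
```

Call:
{"api": "servo_tool", "payload": {"motion": [[0,0,0,0,0.4,-0.2,0],[0,0,0,0,0.4,-0.2,0]]}}

```text
time_s: 14.57
tcp_pos: [0.4108, -0.0011, 0.0418]
tcp_rot: [-1.451, 0.713, -0.713]
force: [-0.1, 0.3, 3.1]
grip_width: 0.0003
```

Call:
{"api": "servo_tool", "payload": {"motion": [[0,0,0,0,0.4,-0.2,0],[0,0,0,0,0.4,-0.2,0]]}}

```text
time_s: 14.73
tcp_pos: [0.4108, -0.0013, 0.0414]
tcp_rot: [-1.451, 0.713, -0.713]
force: [-2.0, 0.3, 4.9]
grip_width: 0.0005
```

```bash
python3 -c "
from h import *
tf()"
```

```text
t 14.73 tool F [-1.5 -4.9 -1.4] M [-0.027  0.023  0.096] tcp [ 0.4108 -0.0013  0.0414] |F| 5.3
```

Call:
{"api": "servo_tool", "payload": {"motion": [[0,0,0,0,0.4,-0.3,0],[0,0,0,0,0.8,-0.5,0],[0,0,0,0,0.8,-0.5,0]]}}

```text
time_s: 14.98
tcp_pos: [0.4106, -0.0015, 0.0406]
tcp_rot: [-1.45, 0.712, -0.713]
force: [0.3, 2.2, 5.6]
grip_width: 0.0005
```

Call:
{"api": "servo_tool", "payload": {"motion": [[0,0,0,0,0.3,-0.2,0],[0,0,0,0,0.6,-0.3,0],[0,0,0,0,0.6,-0.3,0]]}}

```text
time_s: 15.23
tcp_pos: [0.4105, -0.0017, 0.0401]
tcp_rot: [-1.45, 0.712, -0.713]
force: [0.8, 3.2, 6.9]
grip_width: 0.0007
```

```bash
python3 -c "
from h import *
tf()"
```

```text
t 15.23 tool F [-2.1 -6.9  2.6] M [ 0.523 -0.062  0.375] tcp [ 0.4105 -0.0017  0.0401] |F| 7.6
```

Call:
{"api": "servo_tool", "payload": {"motion": [[0,0,0,0,0.4,0.1,0],[0,0,0,0,0.8,0.1,0],[0,0,0,0,0.8,0.1,0]]}}

```text
time_s: 15.48
tcp_pos: [0.4103, -0.0016, 0.0393]
tcp_rot: [-1.451, 0.712, -0.713]
force: [-0.8, 2.1, 9.0]
grip_width: -0.0002
```

```bash
python3 -c "
from h import *
tf()"
```

```text
t 15.48 tool F [-2.1 -9.   0.6] M [ 0.284 -0.03   0.376] tcp [ 0.4103 -0.0016  0.0393] |F| 9.3
```

Call:
{"api": "servo_tool", "payload": {"motion": [[0,0,0,0,0.3,0,0],[0,-2,0,3,0.5,0.1,0],[0,-4,0,6,0.6,0.2,0],[0,-6,0,9,0.6,0.5,0]]}}

```text
time_s: 15.82
tcp_pos: [0.4159, -0.0084, 0.0387]
tcp_rot: [-1.477, 0.631, -0.63]
force: [-2.9, 1.7, 10.9]
grip_width: 0.0005
```

```bash
python3 -c "
from h import *
tf();im,C,s=snap('wrist');wheel(im,C)"
```

```text
t 15.82 tool F [ -3.2 -10.9  -0.9] M [ 0.099 -0.029  0.512] tcp [ 0.4159 -0.0084  0.0387] |F| 11.4
ap angle 6.0 r 44.4 mm d 8.8 px [250.  52.]
ap angle -118.0 r 45.8 mm d 14.5 px [399.  62.]
ap angle -145.6 r 45.3 mm d 18.8 px [402. 104.]
```

The wheel is following: it moved 5° with a light tangential force. Continuing.

Call:
{"api": "servo_tool", "payload": {"motion": [[0,-2,0,3,0,0.1,0],[0,-4,0,6,0,0.2,0],[0,-6,0,9,0,0.5,0],[0,-8,0,12,0,0.8,0]]}}

```text
time_s: 16.2
tcp_pos: [0.425, -0.0168, 0.0388]
tcp_rot: [-1.507, 0.522, -0.522]
force: [-2.3, -1.0, 10.8]
grip_width: 0.0001
```

```bash
python3 -c "
from h import *
tf();im,C,s=snap('wrist');wheel(im,C)"
```

```text
t 16.20 tool F [ -1.2 -10.8  -2.2] M [-0.151 -0.037  0.088] tcp [ 0.425  -0.0168  0.0388] |F| 11.0
ap angle -9.9 r 43.8 mm d 2.3 px [273.  25.]
ap angle 13.1 r 45.0 mm d 7.0 px [249.  50.]
ap angle -113.1 r 47.0 mm d 8.7 px [402.  66.]
```

Call:
{"api": "servo_tool", "payload": {"motion": [[0,-2,0,3,0,0.1,0],[0,-4,0,6,0,0.2,0],[0,-6,0,9,0,0.5,0],[0,-8,0,12,0,0.8,0],[0,-10,0,14.9,0,1.3,0],[0,-12,0,17.9,0,1.9,0]]}}

```text
time_s: 16.75
tcp_pos: [0.441, -0.0266, 0.0389]
tcp_rot: [-1.541, 0.358, -0.36]
force: [0.4, -2.9, 9.6]
grip_width: 0.0004
```

```bash
python3 -c "
from h import *
tf();im,C,s=snap('wrist','n');wheel(im,C)"
```

```text
t 16.75 tool F [ 1.6 -9.6 -2.4] M [-0.356 -0.005 -0.494] tcp [ 0.441  -0.0266  0.0389] |F| 10.1
ap angle -2.5 r 44.4 mm d 10.9 px [277.  20.]
ap angle -124.0 r 45.1 mm d 18.7 px [400. 102.]
```

View pics/n.png

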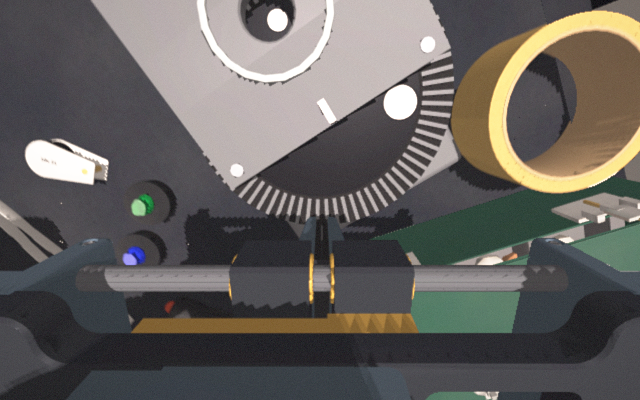

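Wheel at 86° and the fourth (10 mm) aperture is nearly centred. I'll lift, go back and take the next click.

Call:
{"api": "servo_tool", "payload": {"motion": [[0,0,0,0,-4,0,0],[0,0,0,0,-10,0,0],[0,6,0,-9,-10,0.5,0],[0,12,0,-17.9,-10,1.9,0],[0,19,0,-28,-10,4.7,0],[0,26,0,-37.7,-10,8.7,0],[0,26,0,-37.7,-6,8.7,0],[0,26,0,-37.7,-4.5,8.7,0]]}}

```text
time_s: 17.47
tcp_pos: [0.4101, -0.0016, 0.0429]
tcp_rot: [-1.452, 0.709, -0.709]
force: [-0.0, 0.0, -0.5]
grip_width: 0.0
```

```bash
python3 -c "
from h import *
tf();im,C,s=snap('wrist');wheel(im,C);go((*rimpt(-58,.085),.0435),5.7-58)"
```

```text
t 17.47 tool F [-0.   0.5 -0. ] M [ 0.041 -0.012 -0.089] tcp [ 0.4101 -0.0016  0.0429] |F| 0.5
ap angle -121.8 r 45.6 mm d 18.2 px [395.  61.]
ap angle 0.5 r 44.5 mm d 11.0 px [252.  54.]
turn [ 0.    0.28 -0.  ] shift [-0.6 -0.8  1. ] yaw now -52.0 zdir [ 0.788  0.615 -0.   ]
```

Call:
{"api": "servo_tool", "payload": {"motion": [[0,0,0,0,0.7,0,0],[0,0,0,0,1.4,-0.1,0],[0,0,0,0,2.0,-0.2,0],[0,0,0,0,2.6,-0.4,0],[0,0,0,0,3.2,-0.5,0],[0,0,0,0,3.6,-0.5,0],[0,0,0,0,3.6,-0.5,0]]}}

```text
time_s: 18.1
tcp_pos: [0.4098, -0.0022, 0.0396]
tcp_rot: [-1.451, 0.712, -0.712]
force: [-2.0, -1.1, 7.7]
grip_width: 0.0005
```

```bash
python3 -c "
from h import *
tf()"
```

```text
t 18.10 tool F [-0.3 -7.7 -2.3] M [-0.346  0.03   0.071] tcp [ 0.4098 -0.0022  0.0396] |F| 8.1
```

Call:
{"api": "servo_tool", "payload": {"motion": [[0,0,0,0,0.5,-0.2,0],[0,0,0,0,0.8,-0.3,0],[0,-2,0,3,1.0,-0.2,0],[0,-4,0,6,1.1,-0.1,0],[0,-6,0,9,1.1,0.2,0],[0,-8,0,12,1.1,0.5,0]]}}

```text
time_s: 18.6
tcp_pos: [0.4176, -0.0113, 0.0386]
tcp_rot: [-1.485, 0.603, -0.603]
force: [-2.9, 1.2, 10.7]
grip_width: 0.0003
```

```bash
python3 -c "
from h import *
tf();im,C,s=snap('wrist');wheel(im,C)"
```

```text
t 18.60 tool F [ -2.9 -10.7  -1.1] M [-0.016 -0.053  0.397] tcp [ 0.4176 -0.0113  0.0386] |F| 11.2
ap angle 8.2 r 44.4 mm d 11.1 px [249.  50.]
```

Wheel at 98° and moving with the finger. Continuing the stroke.

Call:
{"api": "servo_tool", "payload": {"motion": [[0,-2.5,0,3.7,0,0.1,0],[0,-5,0,7.5,0,0.3,0],[0,-7.5,0,11.2,0,0.7,0],[0,-10,0,14.9,0,1.3,0],[0,-12.5,0,18.6,0,2.0,0],[0,-15,0,22.3,0,2.9,0],[0,-17,0,25.2,0,3.7,0],[0,-19,0,28,0,4.7,0]]}}

```text
time_s: 19.32
tcp_pos: [0.4421, -0.028, 0.0388]
tcp_rot: [-1.543, 0.343, -0.346]
force: [1.5, -3.3, 9.7]
grip_width: 0.0
```

```bash
python3 -c "
from h import *
tf();im,C,s=snap('wrist');wheel(im,C)"
```

```text
t 19.32 tool F [ 2.8 -9.6 -2.3] M [-0.35  -0.048 -0.506] tcp [ 0.4421 -0.028   0.0388] |F| 10.3
ap angle -1.4 r 44.4 mm d 13.2 px [277.  18.]
ap angle 118.4 r 45.8 mm d 4.3 px [280. 167.]
```

Call:
{"api": "servo_tool", "payload": {"motion": [[0,0,0,0,-4,0,0],[0,0,0,0,-10,0,0],[0,6,0,-9,-10,0.5,0],[0,12,0,-17.9,-10,1.9,0],[0,19,0,-28,-10,4.7,0],[0,27,0,-39,-10,9.4,0],[0,27,0,-39,-6,9.4,0],[0,27,0,-39,-4.5,9.4,0]]}}

```text
time_s: 20.03
tcp_pos: [0.4095, -0.0021, 0.0428]
tcp_rot: [-1.452, 0.71, -0.71]
force: [-0.1, -0.3, 0.4]
grip_width: 0.0005
```

```bash
python3 -c "
from h import *
tf();im,C,s=snap('wrist');wheel(im,C);go((*rimpt(-58,.085),.0435),5.7-58)"
```

```text
t 20.03 tool F [ 0.2 -0.4 -0.3] M [-0.059  0.011 -0.056] tcp [ 0.4095 -0.0021  0.0428] |F| 0.5
ap angle -24.2 r 41.5 mm d 12.0 px [277.  30.]
ap angle 0.6 r 44.5 mm d 13.2 px [251.  53.]
ap angle 120.7 r 45.8 mm d 4.5 px [319. 177.]
turn [-0.    0.24  0.  ] shift [-0.7 -0.9  1.8] yaw now -52.1 zdir [0.789 0.615 0.   ]
```

Fifth notch (12 mm) is in. Repeating for the sixth, starting 1 mm further in.

Call:
{"api": "servo_tool", "payload": {"motion": [[0,0,0,0,0.4,0.9,0],[0,0,0,0,1.4,0.8,0],[0,0,0,0,2.0,0.6,0],[0,0,0,0,2.6,0.5,0],[0,0,0,0,3.2,0.4,0],[0,0,0,0,3.6,0.4,0],[0,0,0,0,3.9,0.3,0],[0,0,0,0,3.9,0.3,0]]}}

```text
time_s: 20.75
tcp_pos: [0.41, -0.0022, 0.0391]
tcp_rot: [-1.451, 0.712, -0.712]
force: [-2.2, -0.8, 9.6]
grip_width: 0.0003
```

```bash
python3 -c "
from h import *
tf()"
```

```text
t 20.75 tool F [-0.7 -9.6 -2.3] M [-0.229 -0.016  0.099] tcp [ 0.41   -0.0022  0.0391] |F| 9.9
```

Call:
{"api": "servo_tool", "payload": {"motion": [[0,0,0,0,0.3,-0.2,0],[0,-2,0,3,0.5,-0.2,0],[0,-4,0,6,0.6,-0.1,0],[0,-6,0,9,0.6,0.2,0],[0,-8,0,12,0.6,0.5,0]]}}

```text
time_s: 21.17
tcp_pos: [0.4179, -0.0114, 0.0386]
tcp_rot: [-1.485, 0.603, -0.603]
force: [-1.4, 2.4, 9.8]
grip_width: 0.0005
```

```bash
python3 -c "
from h import *
tf();im,C,s=snap('wrist');wheel(im,C)"
```

```text
t 21.17 tool F [-2.7 -9.8  0.8] M [ 0.314 -0.05   0.357] tcp [ 0.4179 -0.0114  0.0386] |F| 10.2
ap angle 8.1 r 44.5 mm d 13.0 px [249.  51.]
ap angle 127.9 r 45.8 mm d 4.5 px [317. 178.]
```

Call:
{"api": "servo_tool", "payload": {"motion": [[0,-2.5,0,3.7,0,0.1,0],[0,-5,0,7.5,0,0.3,0],[0,-7.5,0,11.2,0,0.7,0],[0,-10,0,14.9,0,1.3,0],[0,-12.5,0,18.6,0,2.0,0],[0,-15,0,22.3,0,2.9,0],[0,-17,0,25.2,0,3.7,0],[0,-19,0,28,0,4.7,0]]}}

```text
time_s: 21.88
tcp_pos: [0.4423, -0.028, 0.0388]
tcp_rot: [-1.543, 0.343, -0.347]
force: [1.4, -1.7, 9.7]
grip_width: -0.0
```

```bash
python3 -c "
from h import *
tf();im,C,s=snap('wrist');wheel(im,C)"
```

```text
t 21.88 tool F [ 2.  -9.7 -1. ] M [ 0.046  0.042 -0.503] tcp [ 0.4423 -0.028   0.0388] |F| 10.0
ap angle -1.2 r 44.4 mm d 15.0 px [276.  19.]
ap angle 118.3 r 45.8 mm d 6.3 px [279. 168.]
ap angle 147.8 r 45.8 mm d 4.3 px [317. 178.]
```

Wheel at 148°, with the 14 mm aperture nearly centred. Lifting clear so it can click in.

Call:
{"api": "servo_tool", "payload": {"motion": [[0,0,0,0,-3,0,0],[0,0,0,0,-10,0,0],[0,0,0,0,-40,0,0],[0,0,0,0,-80,0,0],[0,0,0,0,-120,0,0],[0,0,0,0,-160,0,40],[0,0,0,0,-180,0,91],[0,0,0,0,-180,0,91]]}}

```text
time_s: 22.6
tcp_pos: [0.4428, -0.0278, 0.2231]
tcp_rot: [-1.543, 0.341, -0.352]
force: [1.4, -0.2, 0.9]
grip_width: 0.0176
```

```bash
python3 -c "
from h import *
tf();im,C,s=snap('wrist','p');wheel(im,C)
go((.38,-.25,.23),0)
"
```

```text
t 22.60 tool F [ 1.3 -0.9  0.4] M [ 0.025  0.012 -0.085] tcp [ 0.4428 -0.0278  0.2231] |F| 1.6
ap angle -0.2 r 49.1 mm d 32.0 px [297.  68.]
ap angle 1.2 r 44.5 mm d 15.4 px [298.  73.]
ap angle 120.0 r 45.9 mm d 6.7 px [300. 142.]
ap angle 149.3 r 46.1 mm d 4.1 px [319. 147.]
turn [-1.00e-02 -2.53e+01  2.60e-01] shift [  39.1   -9.3 -227.4] yaw now -25.3 zdir [0.427 0.904 0.001]
```

View pics/p.png

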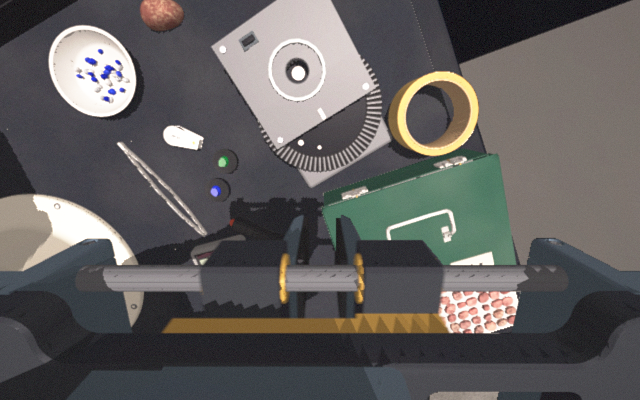

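Confirmed: a 15 mm-looking disc (the 14 mm, sixth) sits under the opening, with the 4 mm and 6 mm apertures at 149° and 120°. The wheel is at 150°, or 2.618 rad. Next is the stone; moving so the wrist camera looks down on it.

```bash
python3 -c "
from h import *
go((.405,-.33,.19),0)
"
```

```text
turn [-1.00e-02 -2.53e+01  2.60e-01] shift [  95.7   30.9 -289.1] yaw now -25.3 zdir [0.427 0.904 0.001]
```

Call:
{"api": "servo_tool", "payload": {"motion": [[0,-4,0,12,0,-36,91],[0,-8,0,24,0,-73,91],[0,-12,0,36,0,-109,91],[0,-16,0,48,0,-145,91],[0,-20,0,60,0,-181,91],[0,-23,0,72,10,-218,91],[0,-25.3,0,84,20,-254,91],[0,-25.3,0,95.7,31,-289,91]]}}

```text
time_s: 23.32
tcp_pos: [0.4026, -0.3312, 0.1862]
tcp_rot: [-1.57, -0.001, 0.003]
force: [2.6, 0.3, 0.6]
grip_width: 0.0747
```

Call:
{"api": "servo_tool", "payload": {"motion": [[0,0,0,0,0,0,91],[0,0,0,0,0,0,91]]}}

```text
time_s: 23.48
tcp_pos: [0.4025, -0.3304, 0.1856]
tcp_rot: [-1.568, 0.004, -0.001]
force: [-1.0, 0.8, -0.8]
grip_width: 0.0882
```

```bash
python3 -c "
from h import *
tf();im,C,s=snap('wrist','q');print(s['grip_width'],proj(C,[[.415,-.312,.011]]))
"
```

```text
t 23.48 tool F [-1.   0.8  0.8] M [-0.02  -0.026 -0.096] tcp [ 0.4025 -0.3304  0.1856] |F| 1.4
0.08820775382437858 [[332.11530329 166.01067236]]
```

View pics/q.png

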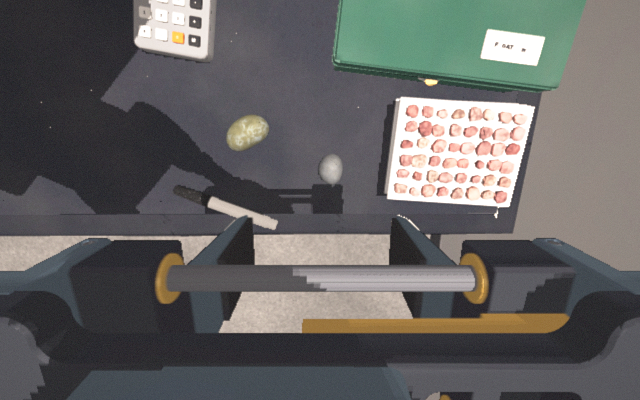

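```bash
cat > st.py <<'E'
from h import *
im,C,s=snap('wrist');tf()
cv2.imwrite("pics/q2.png",cv2.resize(im[110:215,190:420],None,fx=3.4,fy=3.4,interpolation=3))
for nm,(x0,y0,x1,y1) in dict(grey=(310,145,355,194),green=(218,105,278,158)).items():
    sub=cv2.cvtColor(im[y0:y1,x0:x1],cv2.COLOR_BGR2GRAY)
    m=(sub>(np.median(sub)+25)).astype(np.uint8)
    n,l,st,ce=cv2.connectedComponentsWithStats(m);i=1+np.argmax(st[1:,4])
    cs,_=cv2.findContours((l==i).astype(np.uint8),0,1);p=max(cs,key=len)[:,0]+[x0,y0]
    w=ray(C,p,.010)[:,:2]*1000
    print(nm,st[i],(ce[i]+[x0,y0]).round(1),[np.round(a,1) for a in cv2.fitEllipse(np.float32(w))],[np.round(a,1) for a in cv2.minAreaRect(np.float32(w))])
print('tray edge',ray(C,[(398,100),(388,197)],.03).round(3).tolist())
E
python3 st.py
```

```text
t 23.58 tool F [-0.9 -1.   0.2] M [ 0.01  -0.01  -0.122] tcp [ 0.4033 -0.3287  0.1867] |F| 1.4
grey [ 10  11  22  28 471] [331.1 169.6] [array([ 414.3, -315.8]), array([25.1, 34. ]), np.float64(175.6)] [array([ 413.6, -315.7]), array([33.6, 25.9]), np.float64(90.0)]
green [   8   11   43   35 1037] [246.4 132.6] [array([ 313.1, -271.3]), array([32.2, 54.5]), np.float64(118.1)] [array([ 312.6, -270.7]), array([53.6, 31.5]), np.float64(25.5)]
tray edge [[0.486, -0.236, 0.03], [0.482, -0.345, 0.03]]
```

View pics/q2.png

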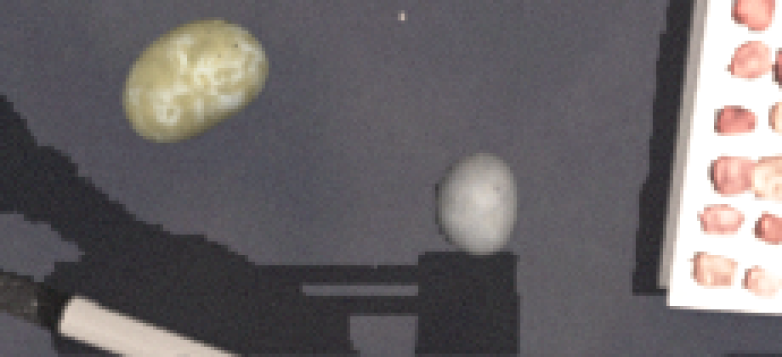

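```bash
python3 -c "
from h import *
go((.4143,-.315,.006),-4)
"
```

```text
turn [-0.09  3.96 -0.08] shift [ 11.3 180.7  13.4] yaw now -0.0 zdir [0.001 1.    0.002]
```

Call:
{"api": "servo_tool", "payload": {"motion": [[0,2,0,6,35,7,60],[0,4,0,11.3,70,13.4,60],[0,4,0,11.3,105,13.4,60],[0,4,0,11.3,130,13.4,60],[0,4,0,11.3,145,13.4,60],[0,4,0,11.3,150,13.4,60],[0,4,0,11.3,150,13.4,60]]}}

```text
time_s: 24.17
tcp_pos: [0.4149, -0.3148, 0.0368]
tcp_rot: [-1.569, 0.055, -0.053]
force: [0.7, 0.5, 0.4]
grip_width: 0.0599
```

```bash
python3 -c "
from h import *
tf();go((.4143,-.315,.006),-4);im,C,s=snap('wrist','r');print(s['grip_width'])
im,C,s=snap('side');cv2.imwrite('pics/r2.png',cv2.resize(im[220:330,240:390],None,fx=5,fy=5))
"
```

```text
t 24.17 tool F [ 0.6 -0.4  0.5] M [-0.016 -0.027 -0.12 ] tcp [ 0.4149 -0.3148  0.0368] |F| 0.9
turn [-0.08  0.05 -0.09] shift [-0.5 30.8 -0.3] yaw now -3.9 zdir [0.069 0.998 0.001]
0.05990013960663861
```

View pics/r.png

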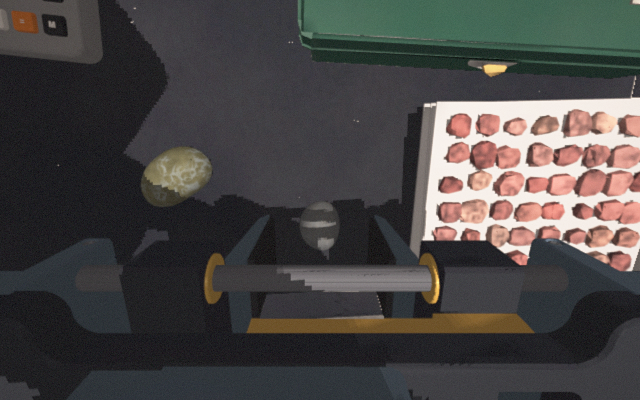

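View pics/r2.png

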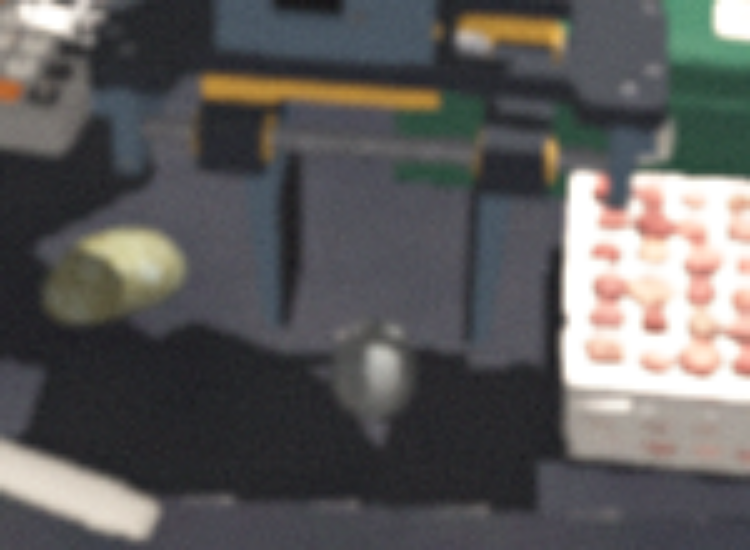

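Call:
{"api": "servo_tool", "payload": {"motion": [[0,0,0,-0.5,10,-0.3,60],[0,0,0,-0.5,20,-0.3,60],[0,0,0,-0.5,27,-0.3,60],[0,0,0,-0.5,30.5,-0.3,60],[0,0,0,-0.5,30.5,-0.3,60],[0,0,0,-0.5,30.5,-0.3,60]]}}

```text
time_s: 24.77
tcp_pos: [0.4144, -0.3164, 0.0067]
tcp_rot: [-1.57, 0.056, -0.055]
force: [0.6, 0.4, -0.2]
grip_width: 0.06
```

```bash
python3 -c "
from h import *
tf();im,C,s=snap('wrist','s')
"
```

```text
t 24.77 tool F [0.6 0.2 0.5] M [-0.066  0.021 -0.096] tcp [ 0.4144 -0.3164  0.0067] |F| 0.8
```

View pics/s.png

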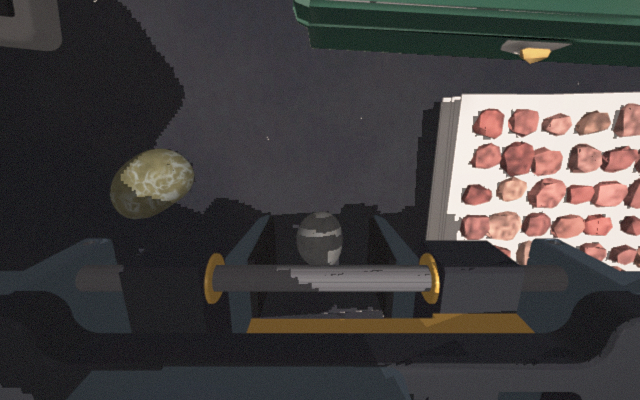

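Call:
{"api": "servo_tool", "payload": {"motion": [[0,0,0,0,0.7,0.8,60],[0,0,0,0,0.7,0.8,45],[0,0,0,0,0.7,0.8,36],[0,0,0,0,0.7,0.8,28],[0,0,0,0,0.7,0.8,22],[0,0,0,0,0.7,0.8,22],[0,0,0,0,0.7,0.8,22],[0,0,0,0,0.7,0.8,22]]}}

```text
time_s: 25.48
tcp_pos: [0.4146, -0.3157, 0.0062]
tcp_rot: [-1.57, 0.055, -0.055]
force: [0.1, 0.2, -0.7]
grip_width: 0.0268
```

Call:
{"api": "servo_tool", "payload": {"motion": [[0,0,0,0,0,0,20],[0,0,0,0,0,0,20],[0,0,0,0,0,0,20]]}}

```text
time_s: 25.73
tcp_pos: [0.4146, -0.3157, 0.0062]
tcp_rot: [-1.57, 0.055, -0.055]
force: [0.1, 0.2, -0.7]
grip_width: 0.0267
```

```bash
python3 -c "
from h import *
tf();im,C,s=snap('side');print(s['grip_width']);cv2.imwrite('pics/t.png',cv2.resize(im[220:330,240:390],None,fx=5,fy=5))
"
```

```text
t 25.73 tool F [0.  0.7 0.2] M [-0.063 -0.019 -0.082] tcp [ 0.4146 -0.3157  0.0062] |F| 0.8
0.02667313699073845
```

View pics/t.png

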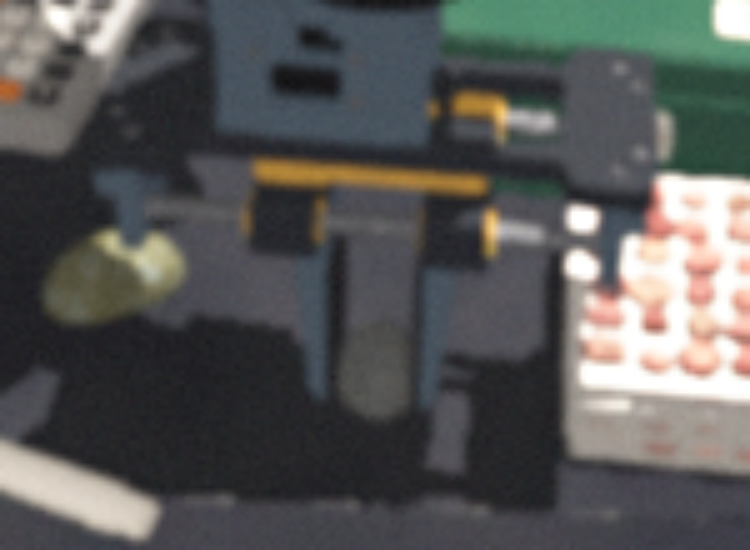

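The grip stopped at 26.7 mm, matching the roughly 26 mm width I measured in the image. Lifting.

Call:
{"api": "servo_tool", "payload": {"motion": [[0,0,0,0,-5,0,20],[0,0,0,0,-15,0,20],[0,0,0,0,-35,0,20],[0,0,0,0,-65,0,20],[0,0,0,0,-100,0,20],[0,0,0,0,-135,0,20],[0,0,0,0,-160,0,20],[0,0,0,0,-174,0,20]]}}

```text
time_s: 26.45
tcp_pos: [0.4154, -0.3163, 0.1845]
tcp_rot: [-1.573, 0.052, -0.058]
force: [0.5, -0.3, -0.3]
grip_width: 0.0266
```

```bash
python3 -c "
from h import *
tf();im,C,s=snap('wrist','u');print(s['grip_width'])
im,C,s=snap('side');cv2.imwrite('pics/u2.png',cv2.resize(im[100:330,240:440],None,fx=4,fy=2.6))
go((*ST,.15),5.7)
"
```

```text
t 26.45 tool F [ 0.5  0.3 -0.2] M [-0.059  0.041 -0.123] tcp [ 0.4154 -0.3163  0.1845] |F| 0.7
0.026633447087923753
turn [ 0.22 -9.72  0.22] shift [ 28.9  32.3 415.7] yaw now -4.0 zdir [ 0.07   0.998 -0.003]
```

View pics/u.png

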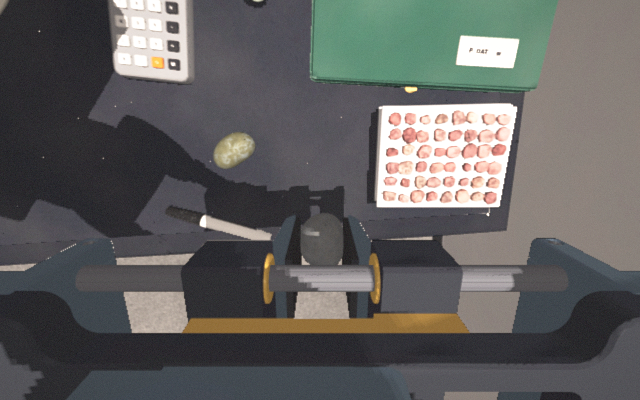

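View pics/u2.png

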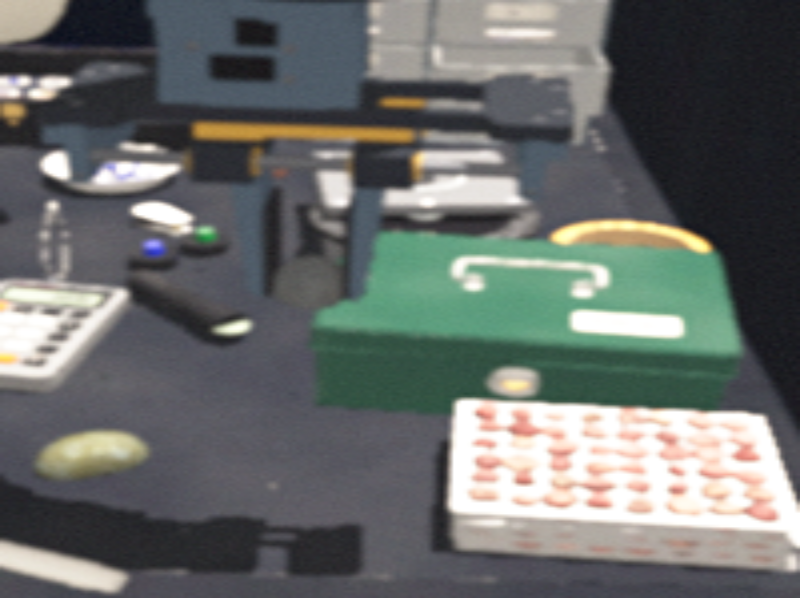

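```bash
python3 -c "
from h import *
im,C,s=snap('side')
print(ray(C,[(310,153),(388,154)],0).round(3),proj(C,[[.42,.3,.0]]))
go((*ST,.15),-4)
"
```

```text
[[0.37  0.335 0.   ]
 [0.63  0.347 0.   ]] [[324.77457257 157.79220492]]
turn [ 0.1  -0.02  0.12] shift [ 29.6  31.  415.1] yaw now -4.0 zdir [ 0.07   0.998 -0.002]
```

Call:
{"api": "servo_tool", "payload": {"motion": [[0,0,0,3,0,40,20],[0,0,0,6,0,80,20],[0,0,0,9,0,120,20],[0,0,0,12,0,160,20],[0,0,0,15,0,200,20],[0,0,0,18,0,240,20],[0,0,0,21,0,275,20],[0,0,0,23,5,305,20]]}}

```text
time_s: 27.27
tcp_pos: [0.4585, -0.0107, 0.1749]
tcp_rot: [-1.57, 0.055, -0.054]
force: [1.4, -1.2, -0.6]
grip_width: 0.0268
```

```bash
python3 -c "
from h import *
go((*ST,.12),-4)
"
```

```text
turn [-0.01  0.01 -0.04] shift [  7.8  54.9 107.4] yaw now -4.0 zdir [0.07  0.998 0.   ]
```

Call:
{"api": "servo_tool", "payload": {"motion": [[0,0,0,3,0,35,20],[0,0,0,5,10,65,20],[0,0,0,7,25,90,20],[0,0,0,7.8,40,104,20],[0,0,0,7.8,50,107.4,20],[0,0,0,7.8,55,107.4,20],[0,0,0,7.8,55,107.4,20]]}}

```text
time_s: 27.85
tcp_pos: [0.473, 0.0934, 0.1187]
tcp_rot: [-1.571, 0.057, -0.052]
force: [-0.3, 0.1, -0.2]
grip_width: 0.0268
```

```bash
python3 -c "
from h import *
tf();go((*ST,.066),-4);im,C,s=snap('wrist','v');wheel(im,C)
im,C,s=snap('scene');cv2.imwrite('pics/v2.png',cv2.resize(im[130:290,190:340],None,fx=5,fy=3.7))
"
```

```text
t 27.85 tool F [-0.3  0.2  0. ] M [ 0.    -0.056 -0.139] tcp [0.473  0.0934 0.1187] |F| 0.4
turn [ 0.03  0.01 -0.19] shift [ 0.7 52.7  2.6] yaw now -4.0 zdir [ 0.07   0.998 -0.001]
```

View pics/v.png

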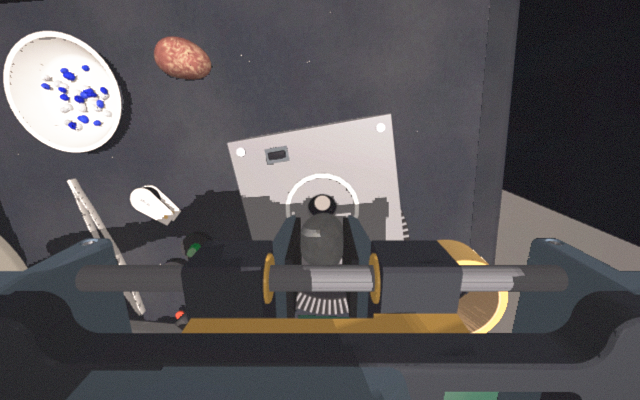

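View pics/v2.png

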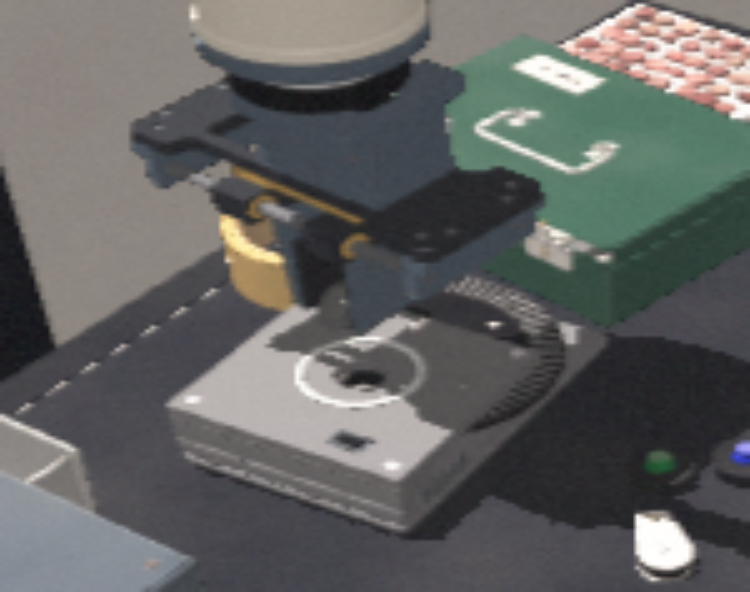

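The stone is held upright above the ring. The red stone at (180,58) looks oval rather than round, so I'll measure it to be sure grey is the smallest.

```bash
python3 - <<'E'
from h import *
def meas(im,C,box,f,z):
    x0,y0,x1,y1=box;m=f(im[y0:y1,x0:x1].astype(int)).astype(np.uint8)
    n,l,st,ce=cv2.connectedComponentsWithStats(m);i=1+np.argmax(st[1:,4])
    cs,_=cv2.findContours((l==i).astype(np.uint8),0,1);w=ray(C,max(cs,key=len)[:,0]+[x0,y0],z)[:,:2]*1000
    print(st[i],[np.round(a,1) for a in cv2.minAreaRect(np.float32(w))])
im,C,s=snap("wrist")
red=lambda a:(a[...,2]-a[...,0]>25)
meas(im,C,(145,25,225,90),red,.01)
im,C,s=snap("scene");meas(im,C,(250,290,282,320),red,.01)
im,C,s=snap("side");meas(im,C,(290,150,318,172),red,.01)
grn=lambda a:(a[...,1]-a[...,0]>20); meas(im,C,(240,258,285,290),grn,.011)
E
```

```text
[   8   11   57   43 1847] [array([357.2, 228.4]), array([33.3, 50.2]), np.float64(76.8)]
[  8   7  18  19 256] [array([354.9, 230.5]), array([33.2, 51.7]), np.float64(60.6)]
[  7   8  15  11 140] [array([357.2, 234.6]), array([43.4, 73.1]), np.float64(4.2)]
[ 10   8  27  18 355] [array([ 312.1, -271.7]), array([51.8, 43.9]), np.float64(29.9)]
```

Red measures about 50 x 33 mm and green about 54 x 32 mm. Grey is about 34 x 26 mm, so it's the smallest. Descending.

Call:
{"api": "servo_tool", "payload": {"motion": [[0,0,0,0.5,15,1.5,20],[0,0,0,0.7,28,2.6,20],[0,0,0,0.7,38,2.6,20],[0,0,0,0.7,44,2.6,20],[0,0,0,0.7,46,2.6,20],[0,0,0,0.7,46,2.6,20]]}}

```text
time_s: 28.6
tcp_pos: [0.4752, 0.0959, 0.0743]
tcp_rot: [-1.57, 0.056, -0.055]
force: [-0.7, -0.1, -1.0]
grip_width: 0.0268
```

```bash
python3 -c "
from h import *
tf();go((*ST,.0662),-4);im,C,s=snap('wrist','w')
im,C,s=snap('side');cv2.imwrite('pics/w2.png',cv2.resize(im[110:220,280:420],None,fx=5.5,fy=5.4))
"
```

```text
t 28.60 tool F [-0.7  1.  -0.1] M [-0.018 -0.005 -0.116] tcp [0.4752 0.0959 0.0743] |F| 1.2
turn [-0.   -0.05 -0.01] shift [-1.5  8.1  0. ] yaw now -4.0 zdir [0.071 0.998 0.   ]
```

View pics/w.png

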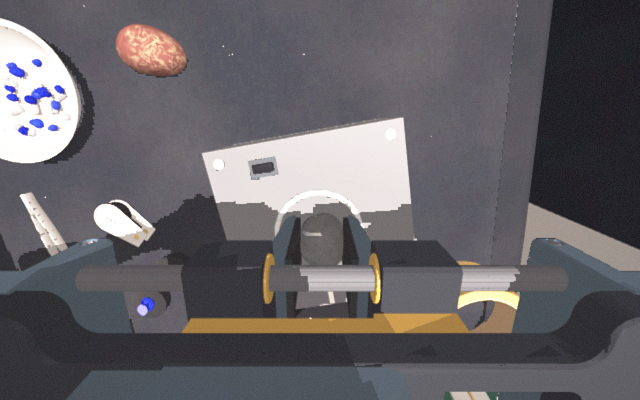

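View pics/w2.png

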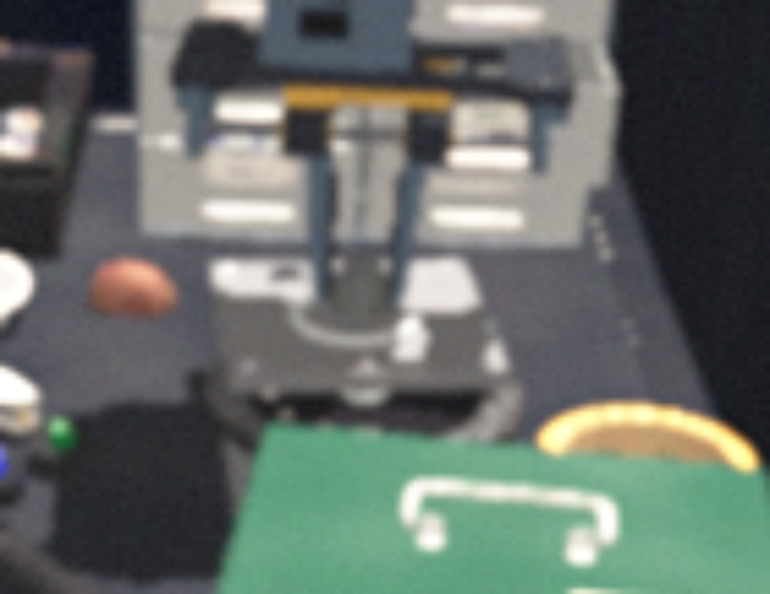

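Call:
{"api": "servo_tool", "payload": {"motion": [[0,0,0,-0.7,2,0,20],[0,0,0,-1.2,4,0,20],[0,0,0,-1.2,5.5,0,20],[0,0,0,-1.2,6,0,20],[0,0,0,-1.2,6,0,20]]}}

```text
time_s: 29.12
tcp_pos: [0.4739, 0.0961, 0.0681]
tcp_rot: [-1.57, 0.055, -0.055]
force: [-0.4, 1.2, -0.7]
grip_width: 0.0267
```

Call:
{"api": "servo_tool", "payload": {"motion": [[0,0,0,0,0.4,0,20],[0,0,0,0,0.8,0,20],[0,0,0,0,0.8,0,20]]}}

```text
time_s: 29.37
tcp_pos: [0.474, 0.0962, 0.0674]
tcp_rot: [-1.57, 0.055, -0.055]
force: [-0.5, 0.2, -1.3]
grip_width: 0.0266
```

```bash
python3 -c "
from h import *
tf();go((*ST,.0662),-4)
"
```

```text
t 29.37 tool F [-0.5  1.3  0.2] M [-0.057  0.006 -0.145] tcp [0.474  0.0962 0.0674] |F| 1.4
turn [-0.   -0.03 -0.  ] shift [-0.3  1.2 -0.2] yaw now -4.0 zdir [0.07  0.998 0.   ]
```

Call:
{"api": "servo_tool", "payload": {"motion": [[0,0,0,0,0.4,0,20],[0,0,0,0,0.4,0,20]]}}

```text
time_s: 29.53
tcp_pos: [0.474, 0.0961, 0.067]
tcp_rot: [-1.57, 0.055, -0.055]
force: [0.1, -0.4, -1.6]
grip_width: 0.0265
```

Call:
{"api": "servo_tool", "payload": {"motion": [[0,0,0,0,0.3,0,20],[0,0,0,0,0.3,0,20]]}}

```text
time_s: 29.7
tcp_pos: [0.474, 0.0962, 0.0667]
tcp_rot: [-1.57, 0.055, -0.055]
force: [-0.3, 0.9, -0.6]
grip_width: 0.0269
```

Call:
{"api": "servo_tool", "payload": {"motion": [[0,0,0,0,0.3,0,20],[0,0,0,0,0.3,0,20]]}}

```text
time_s: 29.87
tcp_pos: [0.474, 0.0962, 0.0664]
tcp_rot: [-1.57, 0.055, -0.055]
force: [-0.1, 0.4, -1.3]
grip_width: 0.0266
```

Call:
{"api": "servo_tool", "payload": {"motion": [[0,0,0,0,0.3,0,20],[0,0,0,0,0.3,0,20]]}}

```text
time_s: 30.03
tcp_pos: [0.474, 0.0961, 0.0661]
tcp_rot: [-1.57, 0.055, -0.055]
force: [0.1, 0.7, 0.5]
grip_width: 0.0266
```

Call:
{"api": "servo_tool", "payload": {"motion": [[0,0,0,0,0.3,0,20],[0,0,0,0,0.3,0,20]]}}

```text
time_s: 30.2
tcp_pos: [0.474, 0.0961, 0.066]
tcp_rot: [-1.57, 0.055, -0.055]
force: [-1.7, -0.2, 6.9]
grip_width: 0.0266
```

Touchdown at z = 0.066, right at the expected height. Easing off 0.2 mm and opening a little.

Call:
{"api": "servo_tool", "payload": {"motion": [[0,0,0,0,-0.2,0,20],[0,0,0,0,-0.2,0,29],[0,0,0,0,-0.2,0,31],[0,0,0,0,-0.2,0,34],[0,0,0,0,-0.2,0,38],[0,0,0,0,-0.2,0,42],[0,0,0,0,-0.2,0,42]]}}

```text
time_s: 30.78
tcp_pos: [0.474, 0.0962, 0.066]
tcp_rot: [-1.57, 0.055, -0.055]
force: [0.2, -0.2, -0.3]
grip_width: 0.042
```

Call:
{"api": "servo_tool", "payload": {"motion": [[0,0,0,0,-5,0,42],[0,0,0,0,-15,0,42],[0,0,0,0,-35,0,45],[0,0,0,0,-65,0,60],[0,0,0,0,-100,0,60],[0,0,0,0,-140,-40,60],[0,0,0,0,-160,-80,60],[0,0,0,0,-160,-110,60]]}}

```text
time_s: 31.45
tcp_pos: [0.4676, -0.01, 0.2288]
tcp_rot: [-1.57, 0.049, -0.057]
force: [1.4, 0.3, 0.4]
grip_width: 0.0599
```

```bash
python3 -c "
from h import *
tf();im,C,s=snap('wrist','x');wheel(im,C)
cv2.imwrite('pics/x1.png',cv2.resize(im[20:220,220:440],None,fx=3.5,fy=3))
im,C2,s=snap('scene');cv2.imwrite('pics/x2.png',cv2.resize(im[190:290,210:320],None,fx=6,fy=6))
"
```

```text
t 31.45 tool F [ 1.4 -0.4  0.4] M [-0.008 -0.07  -0.13 ] tcp [ 0.4676 -0.01    0.2288] |F| 1.5
ap angle 124.8 r 49.8 mm d 9.8 px [297. 157.]
ap angle 151.5 r 51.4 mm d 5.5 px [313. 168.]
```

View pics/x1.png

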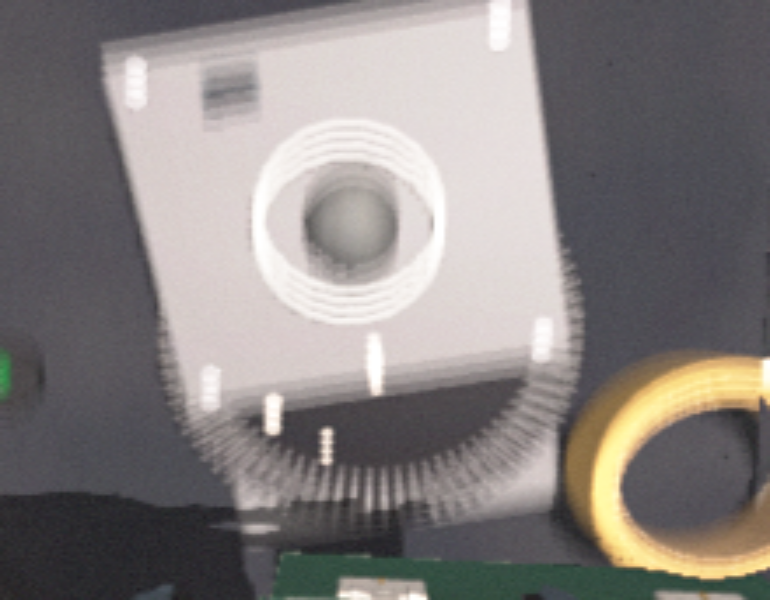

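View pics/x2.png

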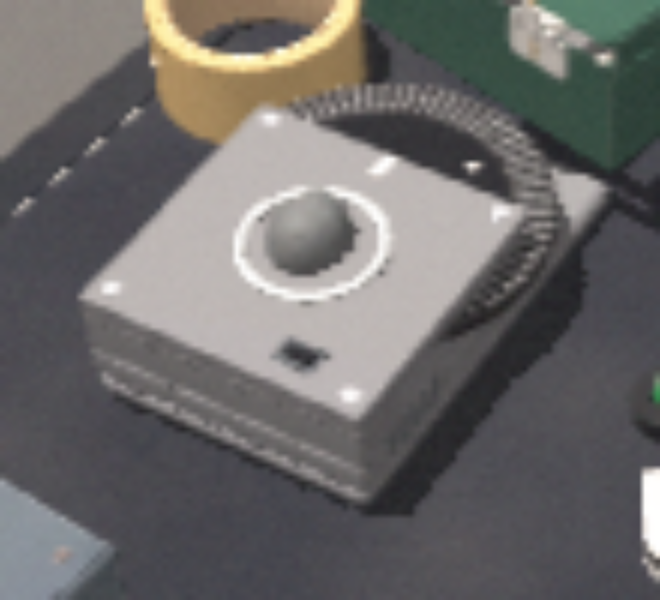

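The stone sits inside the ring; the wrist shot was blurred by motion. I'll settle and measure again.

Call:
{"api": "servo_tool", "payload": {"motion": [[0,0,0,0,0,0,60],[0,0,0,0,0,0,60],[0,0,0,0,0,0,60],[0,0,0,0,0,0,60]]}}

```text
time_s: 31.88
tcp_pos: [0.4664, -0.0085, 0.2248]
tcp_rot: [-1.57, 0.055, -0.053]
force: [0.0, 0.3, -0.2]
grip_width: 0.0597
```

```bash
python3 - <<'E'
from h import *
tf();im,C,s=snap('wrist','y');wheel(im,C,.043)
cv2.imwrite('pics/y1.png',cv2.resize(im[20:220,220:440],None,fx=3.5,fy=3))
u,v=proj(C,[[*ST,.07]])[0];print(u,v)
g=cv2.cvtColor(im,cv2.COLOR_BGR2GRAY);x0,y0=int(u)-19,int(v)-19
m=(g[y0:y0+38,x0:x0+38]<190).astype(np.uint8);n,l,st,ce=cv2.connectedComponentsWithStats(m);i=1+np.argmax(st[1:,4])
cs,_=cv2.findContours((l==i).astype(np.uint8),0,1);w=ray(C,max(cs,key=len)[:,0]+[x0,y0],.071)[:,:2]*1000
r=cv2.minAreaRect(np.float32(w));print(st[i],r,'offset mm',np.array(r[0])-ST*1000)
im,C2,s=snap('side');cv2.imwrite('pics/y2.png',cv2.resize(im[130:220,300:420],None,fx=6,fy=6,interpolation=3))
E
```

```text
t 31.88 tool F [0.  0.2 0.3] M [ 0.019 -0.039 -0.094] tcp [ 0.4664 -0.0085  0.2248] |F| 0.3
ap angle 120.5 r 45.9 mm d 7.2 px [299. 155.]
ap angle 149.8 r 45.9 mm d 5.1 px [315. 166.]
321.86494328280844 88.77223323867831
[  6   3  29  35 811] ((473.8002624511719, 95.41812133789062), (34.02951431274414, 29.980224609375), 86.10388946533203) offset mm [ 0.10026245 -0.58187866]
```

View pics/y1.png

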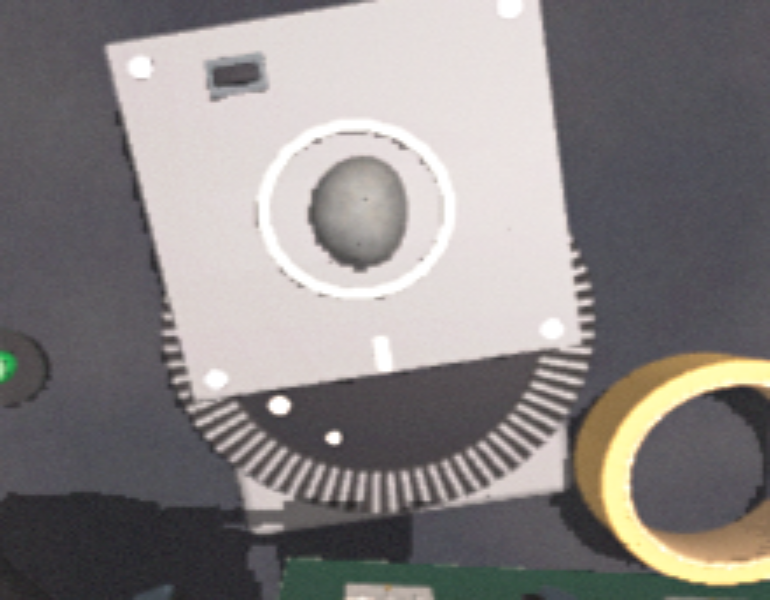

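View pics/y2.png

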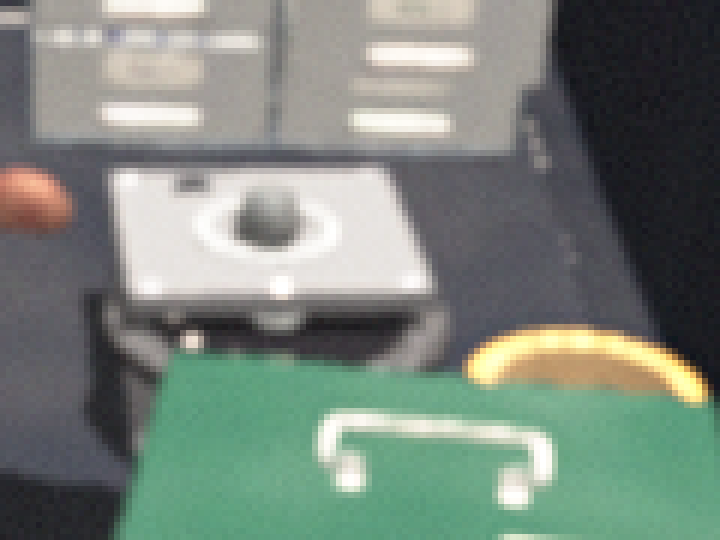

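The stone is flat and centred (about 0.6 mm off), and the wheel is at about 150°, the sixth notch. The other two stones are untouched and the arm is clear. Handing in.

```bash
python3 -c "
from rig import sign_off
print(sign_off())"
```

```text
the job is handed in; nothing more can be done
None
```

The job is handed in, and my last checks showed it done. The system gave no verdict. I signed off at about 32 s, with the robot clear of everything.

**Wheel:** I dragged it from the third notch to the sixth in three single-click strokes.
- The 4 mm and 6 mm apertures now sit at 149.8° and 120.5° from the stage direction. That puts the wheel at about 150° (2.62 rad).
- I saw the 14 mm aperture centred under the opening before the stone went on.

**Stone:** The grey stone, the smallest of the three, lies inside the ring, about 0.6 mm from the opening's centre, and looks flat in the pictures. It touched down at the expected height, reading about 7 N.

**What went wrong or disagreed:**
- **First two drags slipped.** They read up to about 14.5 N in total. The finger was bearing too close to the axle, so I moved it outboard on the robot-side arc. The three successful strokes read 10 to 11.5 N.
- **The finger touched the cash box.** I misjudged where its front edge was, and the back of the finger pressed on it at up to about 16 N before I backed off.
- **Stone sizes did not all match.** The grey one was gripped at 26.7 mm, where the text gives 30 mm. Neither of the others measured as a round 48 mm disc (about 50 x 33 and 54 x 32 mm). Grey was clearly the smallest, and I did not touch the other two.
- **Forces are only end-of-move readings.** Brief peaks within a move would not show in them.

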